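Mount the rack arms, load the chisels, nest the empty tote

TASK

Set up the chisel rack: lift the two arms out of the upper tote and hook one into the top two slots of each upright, then press it down until its tabs are locked fully home. Lay every chisel from the bench across both arms, level, square to them and with its middle about midway between the two. The totes were stacked because the upper one was full: turn the emptied tote half a turn and nest it right down inside the other, which stays standing on the bench.

Things in the scene. Friction and masses are not known exactly. Their poses are not given: they have to be found in the camera images.
- rack: Grey steel rack fixed to the bench: two slotted uprights 108 mm tall, 36 mm wide, on feet 40 mm wide, 10 mm tall, reaching 75 mm forward. Origin on the bench midway between the uprights, in the plane of their front faces; +x backwards, arms go towards -x, y along the row, z up. The faces are 4 mm thick, each with three slots 11 mm wide, 22 mm tall, lower edges 18, 48 and 78 mm up.
- seat_left (a point): Where a bracket's origin lies when it is locked home in the top two slots of the upright at the rack's +y: on its front face, x = 0, y = 52, z = 34 mm in the rack's frame; axes as the rack's. The arm's top is then 54 mm above the bench.
- seat_right (a point): The same for the upright at the rack's -y: x = 0, y = -52, z = 34 mm.
- bracket_1: Steel rack arm with a back plate, 0.2 kg, standing underside down in the upper tote. Origin: middle of the lower edge of the plate's rear face; z up, +x out of that face, arm to -x. Arm 20 wide, 20 tall, to x = -132; plate 5 thick, 26 wide, 56 tall. On top, ribs 6 high at x = -48, -88 and a lip 10 high at the tip (all mm): bays at x = -28, -68, -108. Balances at x = -60.
- bracket_2: Like bracket_1, standing beside it. Either goes to either upright. To mount: hold it 9 to 15 mm above its seat, move it level along +x until its plate meets the upright (its tabs pass through the slots), lower it. By its weight it jams about 5 mm high on its wedge tabs; a push of about 10 N down on the arm close to the plate drives it home, within 1.5 mm of the seat.
- bracket_1_tabs (a point): Middle of bracket_1's rear face, midway between its two hook tabs (x = 0, z = 35 mm in its frame). Tabs are 6 mm wide, 16 mm tall, stand 10 mm out of the face, necks' undersides at z = 14 and 44 mm; the finger below each neck hangs 9 mm down, with a wedge gap for the upright's 4 mm face.
- tote_lower: Empty grey plastic tote, loose on the bench, 0.45 kg. Origin: centre of the underside, x along its length, z up. Floor 2.5 mm thick, 166 x 136 mm outside; walls flare 12 degrees out to a rim 52 mm up. Hollow columns bulge into the tote from both long walls at x = -62 and +30 mm, so a tote nests in another only when both face the same way; turned half round it stands on the columns.
- tote_upper: The same tote, 0.22 kg, stacked at the start on the lower one, turned half round, 42 mm up, holding the two arms along its length, tabs towards its -x end. Nested, its underside is 22 mm above the lower tote's. Columns at the floor: 30 mm wide, inner faces 48 mm from the centre line.
- tote_upper_bar (a point): Top middle of the tote_upper's +y grip bar: y = 86.5, z = 68 mm in its frame; there is another at y = -86.5 mm. The bar is 12 mm thick (y), 84 mm long (x), its top 16 mm above the rim: pinch it across y, fingertips just above the rim (lower, the inner fingertip meets the sloping wall). Nested totes rest bar on bar.
- flat_chisel: Steel flat chisel for stone with a wide flat tip, 162 mm long, 23 mm wide and 16 mm thick where it is widest, lying flat; origin at mid-length on its underside, y along it (tip at -y), z up. It balances 8 mm from the origin towards +y. Absent in some runs.
- point_chisel: Round steel point chisel for stone, which can roll, 189 mm long, 18 mm wide and 18 mm thick where it is widest, lying flat; origin at mid-length on its underside, y along it (tip at -y), z up. It balances 18 mm from the origin towards +y. Absent in some runs.
- claw_chisel: Steel claw chisel for stone with a flared toothed tip, 166 mm long, 22 mm wide and 14 mm thick where it is widest, lying flat; origin at mid-length on its underside, y along it (tip at -y), z up. It balances 5 mm from the origin towards +y. Absent in some runs.
- flat_chisel_mid (a point): Point on the axis of flat_chisel, at the middle of its length, 8 mm above its underside.
- point_chisel_mid (a point): Point on the axis of point_chisel, at the middle of its length, 9 mm above its underside.
- claw_chisel_mid (a point): Point on the axis of claw_chisel, at the middle of its length, 7 mm above its underside.

How it is judged:
On the way:
1. both arms are hooked into the top two slots of the two uprights and locked home ((((x of bracket_1 in the frame of seat_left between -0.004 and 0.003 m and y of bracket_1 in the frame of seat_left between -0.005 and 0.005 m and z of bracket_1 in the frame of seat_left between -0.002 and 0.003 m and angle between the x axis of bracket_1 and the x axis of rack, either way round below 0.06 rad and angle between bracket_1's own z axis and vertical below 0.06 rad) and (x of bracket_2 in the frame of seat_right between -0.004 and 0.003 m and y of bracket_2 in the frame of seat_right between -0.005 and 0.005 m and z of bracket_2 in the frame of seat_right between -0.002 and 0.003 m and angle between the x axis of bracket_2 and the x axis of rack, either way round below 0.06 rad and angle between bracket_2's own z axis and vertical below 0.06 rad)) or ((x of bracket_1 in the frame of seat_right between -0.004 and 0.003 m and y of bracket_1 in the frame of seat_right between -0.005 and 0.005 m and z of bracket_1 in the frame of seat_right between -0.002 and 0.003 m and angle between the x axis of bracket_1 and the x axis of rack, either way round below 0.06 rad and angle between bracket_1's own z axis and vertical below 0.06 rad) and (x of bracket_2 in the frame of seat_left between -0.004 and 0.003 m and y of bracket_2 in the frame of seat_left between -0.005 and 0.005 m and z of bracket_2 in the frame of seat_left between -0.002 and 0.003 m and angle between the x axis of bracket_2 and the x axis of rack, either way round below 0.06 rad and angle between bracket_2's own z axis and vertical below 0.06 rad)))), for 0.2 s.
At the end, for the whole second after the job is handed in: Both arms home in the top slots (within 3 mm in height, level), every chisel present at rest on both arms (middle within 35 mm of midway, within 0.2 rad of square), upper tote nested in the lower one facing the same way (under 28 mm up), lower tote upright on the bench ((((x of bracket_1 in the frame of seat_left between -0.004 and 0.003 m and y of bracket_1 in the frame of seat_left between -0.005 and 0.005 m and z of bracket_1 in the frame of seat_left between -0.002 and 0.003 m and angle between the x axis of bracket_1 and the x axis of rack, either way round below 0.06 rad and angle between bracket_1's own z axis and vertical below 0.06 rad) and (x of bracket_2 in the frame of seat_right between -0.004 and 0.003 m and y of bracket_2 in the frame of seat_right between -0.005 and 0.005 m and z of bracket_2 in the frame of seat_right between -0.002 and 0.003 m and angle between the x axis of bracket_2 and the x axis of rack, either way round below 0.06 rad and angle between bracket_2's own z axis and vertical below 0.06 rad)) or ((x of bracket_1 in the frame of seat_right between -0.004 and 0.003 m and y of bracket_1 in the frame of seat_right between -0.005 and 0.005 m and z of bracket_1 in the frame of seat_right between -0.002 and 0.003 m and angle between the x axis of bracket_1 and the x axis of rack, either way round below 0.06 rad and angle between bracket_1's own z axis and vertical below 0.06 rad) and (x of bracket_2 in the frame of seat_left between -0.004 and 0.003 m and y of bracket_2 in the frame of seat_left between -0.005 and 0.005 m and z of bracket_2 in the frame of seat_left between -0.002 and 0.003 m and angle between the x axis of bracket_2 and the x axis of rack, either way round below 0.06 rad and angle between bracket_2's own z axis and vertical below 0.06 rad))) and x of flat_chisel_mid in the frame of rack between -0.128 and -0.006 m and y of flat_chisel_mid in the frame of rack between -0.035 and 0.035 m and z of flat_chisel_mid in the frame of rack between 0.054 and 0.073 m and angle between the y axis of each of flat_chisel, point_chisel, claw_chisel and the y axis of rack, either way round below 0.2 rad and angle between each of flat_chisel, point_chisel, claw_chisel's own y axis and vertical above 1.42 rad and linear speed of each of flat_chisel, point_chisel, claw_chisel, tote_upper below 0.02 m/s and x of point_chisel_mid in the frame of rack between -0.128 and -0.006 m and y of point_chisel_mid in the frame of rack between -0.035 and 0.035 m and z of point_chisel_mid in the frame of rack between 0.054 and 0.073 m and x of claw_chisel_mid in the frame of rack between -0.128 and -0.006 m and y of claw_chisel_mid in the frame of rack between -0.035 and 0.035 m and z of claw_chisel_mid in the frame of rack between 0.054 and 0.073 m and x of tote_upper in the frame of tote_lower between -0.01 and 0.01 m and y of tote_upper in the frame of tote_lower between -0.01 and 0.01 m and z of tote_upper in the frame of tote_lower between 0.015 and 0.028 m and angle between the x axis of tote_upper and the x axis of tote_lower, either way round below 0.1 rad and angle between each of tote_upper, tote_lower's own z axis and vertical below 0.06 rad and height (world z) of tote_lower below 0.01 m); the robot touches nothing.
Of flat_chisel, point_chisel, claw_chisel only 2 to 3 are there at a start; the rules pass over those that are not, and their reading is None.
At some moment in a run one of claw_chisel, tote_lower may be knocked a few centimetres aside while the robot is not near it.
It also fails if it takes over 208 s, if anything falls off the work surface, if the arm or the gripper's body presses on something with over 40 N, if the wrist force passes 120 N, or if a joint passes its speed limit or range.

ROBOT

A 6-joint arm with a two-finger parallel gripper is mounted at the origin on a cart in front of the work surface, level with it; the furniture and walls round the work are solid. World frame = base frame: x ahead of the robot, y to its left, z up, the work surface at z = 0. Lengths are in m, angles in rad, forces in N, time in s.
With the tool pointing down it reaches from about 0.425 to 0.95 m from the base axis. Payload 3.5 kg.
Tool frame: the origin (TCP) lies midway between the tips of the shut fingers; the grasp point (between the pads) lies 19 mm behind it; z points along the fingers, y is the line along which they close (so a half turn about z gives the same grasp; the last joint's range is limited). The gripper opens to 85 mm and grips with 20 to 120 N. Pads are 22 mm wide; open, the fingers measure 114 mm over their backs; the gripper's body (76 mm by 85 mm) begins 54 mm behind the grasp point. The pads swing forward as they close: fully open they stand 13 mm farther back than shut.
Start: joints at [-1.388, 0.286, 1.577, -0, 1.279, -0.15], TCP at [0.221, -0.638, 0.206] pointing down, gripper open.
Joint ranges: [-2.77, 2.77], [-0.9, 2.22], [0.21, 2.48], [-1.53, 4.67], [0.24, 2.81], [-2.84, 2.84]. Speed limits (rad/s): [2.79, 2.79, 3.14, 3.14, 3.14, 3.14].

INTERFACE

Orientations are given as a unit quaternion [x, y, z, w].
In Python, from plant import ctrl gives the robot as it stands.
- The arm moves only by the tool send_rows, never from a script. Its argument "series" is a list that holds one entry, the list of rows, each a list of 7 numbers: the shift along the tool's x, y, z in cm, then the turn, a rotation vector about the tool's x, y, z in rad, then the opening, from -1 (shut) to 1 (fully open). In form: [[[x, y, z, rx, ry, rz, jaw], ...]]. A call has 1 to 10 rows; each row shifts and turns the commanded pose from where the row before left it, along the tool's axes as they then stand; what a row does not reach is not made up. A row lasts 1/8 s, in which the tool goes at most 62.5 mm and 10.7 degrees, less where a joint would pass 70% of its speed; a pose out of reach is approached as far as the arm can. A call is refused whole if a number of a shift passes 6.25 or a number of a turn 0.188, either way. A call with a gripper value outside its range is refused whole. The fingers move at their own pace and stop on an object; "force" is the grip in N (left out, the last holds). Time passes only in rows, so rows that do not move let the fingers close. It gives the time, the measured TCP pose, the force, the opening and the grip force at its end, in the units of the state.
- ctrl.get_state(): the state, without advancing time (a new reading comes with each control period).
- ctrl.read_camera(name): name is "scene" or "top" or "wrist"; returns a dict with "img" (384x512x3 uint8, red, green, blue), "fx", "fy", "cx", "cy" (pixels), "R" (3x3) and "t" (3): a world point X has camera coordinates R X + t; the wrist camera has in their place "hand_eye" (4x4, takes a point from camera to tool coordinates, whose origin is the TCP and whose axes are the flange's). Camera axes: x right, y down, z forward; pixel columns grow to the right and rows downward; lengths in m; the calibration is good to about 2 mm. A picture is of the moment at which its call begins: read the wrist's pose just before it. There is no depth.
- ctrl.sign_off(): hands the job in; it is judged then, once.
The state is a dict: "time": time; "qpos": joint angles; "dq": joint speeds; "joint_efforts": joint torques, N m; "eef_pos": TCP position; "tcp_rot": TCP orientation; "contact_force": force on the tool from outside, world axes, zero at the start; "wrist_torque": the same for the moment, N m; "opening": opening from 0.0 (shut) to 1.0 (fully open); "finger_force": force on a finger pad.
Only numpy, scipy, OpenCV 4.12 (cv2) and the standard library are available. Lean on these libraries where they do the work, as an engineer would, in place of code of your own. Each camera call takes 0.05 s, during which the arm holds its last target. There are 200 camera calls.

## Working session

There is one attempt and no reset: what is moved stays moved. The work goes in short steps, Python scripts to look and compute and a tool call to move; the robot and the scene stay as the last step left them, time stands still between calls to the robot, and variables do not carry over. Pictures are saved under pics/ and viewed, at most 14 in all, crops included, and the job is handed in when it is done.

Besides the shell and the picture viewer there is one more tool, called after "Request:" as name([rows], argument=value, ...), one row to a line, values as JSON. send_rows: Moves the arm, as the interface text tells. Its arguments: {"type":"object","properties":{"series":{"type":"array"},"force":{"type":"number"}},"required":["series"]}

```bash
ls; mkdir -p pics
cat > h.py <<'E'
import numpy as np,cv2
from plant import ctrl
from scipy.spatial.transform import Rotation as R
def snap(n,f):
    s=ctrl.get_state(); c=ctrl.read_camera(n); cv2.imwrite('pics/'+f,c['img'][:,:,::-1])
    if n=='wrist':
        T=np.eye(4);T[:3,:3]=R.from_quat(s['tcp_rot']).as_matrix();T[:3,3]=s['eef_pos'];M=np.linalg.inv(T@np.array(c['hand_eye']));c['R']=M[:3,:3];c['t']=M[:3,3]
    np.savez('pics/'+f[:-4],**{k:np.array(c[k]) for k in('img','fx','fy','cx','cy','R','t')})
    return c
def load(f): return dict(np.load('pics/'+f+'.npz'))
def px2w(c,u,v,z):
    d=c['R'].T@np.array([(u-c['cx'])/c['fx'],(v-c['cy'])/c['fy'],1]);o=-c['R'].T@c['t'];return o+d*(z-o[2])/d[2]
def w2px(c,X):
    p=c['R']@np.array(X)+c['t'];return p[0]/p[2]*c['fx']+c['cx'],p[1]/p[2]*c['fy']+c['cy']
E
python3 - <<'E'
from h import *
print(ctrl.get_state())
for n in('top','scene'):
    c=snap(n,n+'0.png');print(n,-c['R'].T@c['t'],c['R'],c['fx'])
a=cv2.resize(cv2.imread('pics/top0.png'),(800,600),interpolation=cv2.INTER_CUBIC);cv2.imwrite('pics/top0b.png',a)
E
```

```text
pics
{'time': 0.0, 'qpos': array([-1.38800025e+00,  2.87192353e-01,  1.57821319e+00,  1.88995517e-05,
        1.27862457e+00, -1.49992408e-01]), 'dq': array([-0.00109486,  0.00230352,  0.00092186, -0.00070809,  0.00087307,
       -0.00035266]), 'joint_efforts': array([-9.48247543e-04, -4.05980694e+01, -2.92626643e+01, -2.24670312e-04,
        5.85403031e-03,  3.34357225e-06]), 'eef_pos': array([ 0.22041059, -0.63721844,  0.20470989]), 'tcp_rot': array([ 9.86188110e-01,  1.65624657e-01, -1.09437415e-05, -1.21871396e-03]), 'contact_force': array([ 0.3150161 ,  0.0634079 , -0.77783898]), 'wrist_torque': array([0.00450841, 0.0675926 , 0.00076549]), 'finger_force': 0.0, 'opening': 0.9981633030550473}
top [0.45445401 0.21312842 0.91957189] [[ 0.02073483 -0.99956651 -0.02090125]
 [-0.98903845 -0.0174505  -0.14662343]
 [ 0.14619514  0.02371236 -0.98897154]] 390.13719930890704
scene [0.08774555 0.78499108 0.53215417] [[-0.76831043 -0.63989596 -0.01523922]
 [-0.31987863  0.40447635 -0.85678267]
 [ 0.55441568 -0.65340036 -0.51545245]] 367.579675719436
```

View pics/top0b.png

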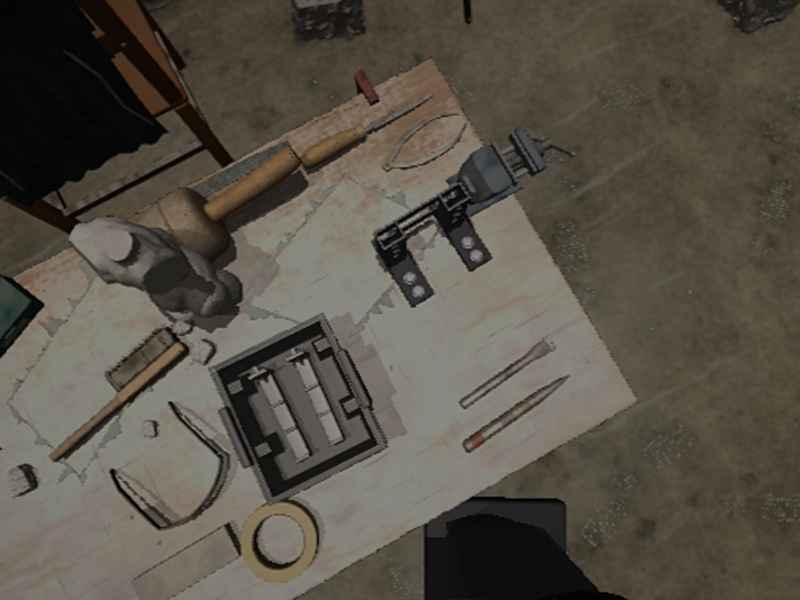

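View pics/scene0.png

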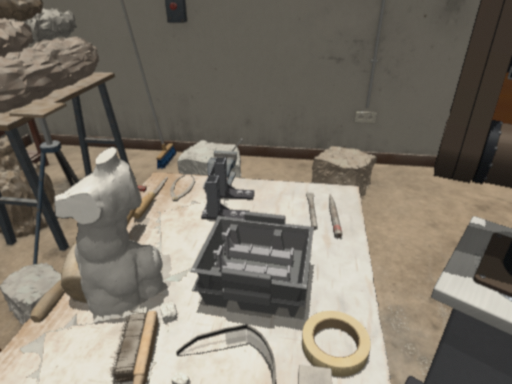

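Run:
```python
from h import *
i=cv2.imread('pics/top0.png');i=cv2.convertScaleAbs(i,alpha=1.6,beta=20)
def crop(x,y,w,h,k,f): cv2.imwrite('pics/'+f,cv2.resize(i[y:y+h,x:x+w],None,fx=k,fy=k,interpolation=cv2.INTER_CUBIC))
crop(130,195,130,130,4.6,'c_tote.png'); crop(230,110,140,190,3.1,'c_rack.png')
```

```text
(no output)
```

View pics/c_tote.png

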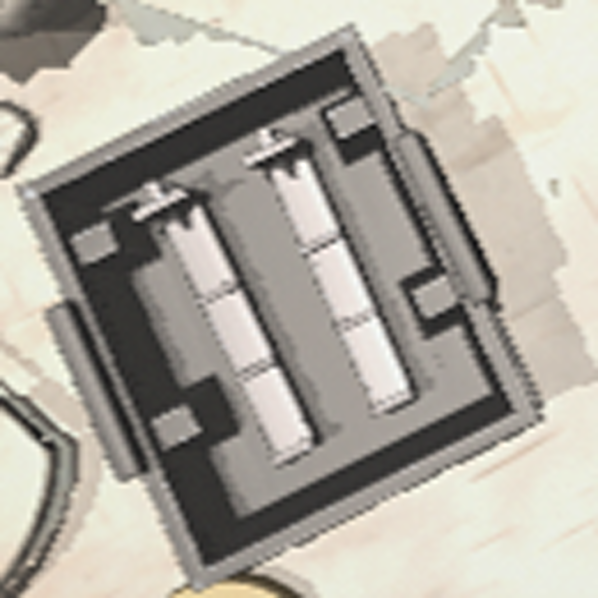

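View pics/c_rack.png

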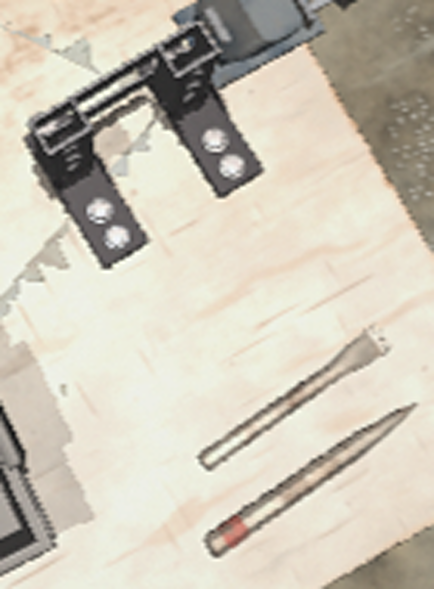

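Run:
```python
from h import *
c=load('top0')
T=lambda u,v,z:px2w(c,130+u/4.6,195+v/4.6,z)[:2]
K=lambda u,v,z:px2w(c,230+u/3.1,110+v/3.1,z)[:2]
print('rim',[T(*p,.094).round(4) for p in((25,190),(352,30),(540,415),(198,585))])
r=[T(*p,.094) for p in((25,190),(352,30),(540,415),(198,585))];print('c',np.mean(r,0))
b=[T(447,213,.11),T(93,392,.11)];print('bars',b,'mid',np.mean(b,0),np.linalg.norm(b[0]-b[1]),np.degrees(np.arctan2(*(b[1]-b[0])[::-1])))
for n,a,t in(('L',(160,202,.1005),(296,451,.0745)),('R',(276,149,.1005),(395,406,.0745))):
    A=T(*a);B=T(*t);print(n,A,B,np.linalg.norm(A-B),np.degrees(np.arctan2(*(A-B)[::-1])))
f=[K(128,254,.01),K(242,183,.01)];d=f[0]-f[1];print('feet',f,np.linalg.norm(d),'y ang',np.degrees(np.arctan2(d[1],d[0])))
y=d/np.linalg.norm(d);x=np.array([y[1],-y[0]]);print('rack o',np.mean(f,0)+.075*x,'x',x)
for n,a,t,z in(('claw',(207,461),(381,337),.007),('pt',(214,545),(415,405),.009)):
    A=K(*a,z);B=K(*t,z);print(n,A,B,(A+B)/2,np.linalg.norm(A-B),np.degrees(np.arctan2(*(A-B)[::-1])))
```

```text
rim [array([0.4694, 0.4878]), array([0.5462, 0.34  ]), array([0.374 , 0.2484]), array([0.2969, 0.3988])]
c [0.42160994 0.36874207]
bars [array([0.46277699, 0.29157093]), array([0.38096995, 0.44621112])] mid [0.42187347 0.36889102] 0.17494564793423484 117.87952881956117
L [0.46515283 0.423448  ] [0.35341052 0.36103183] 0.1279926633479165 29.18651761385371
R [0.49020507 0.37158021] [0.37460422 0.3161836 ] 0.12818869451087617 25.60401774547911
feet [array([0.58097073, 0.20099328]), array([0.63727522, 0.11480578])] 0.10294892326614351 y ang 123.15574258341935
rack o [0.671912   0.19891828] x [0.83718702 0.54691671]
claw [0.42748657 0.14003533] [0.52190155 0.01027118] [0.47469406 0.07515326] 0.16047717476902076 126.03922677890854
pt [0.36706684 0.13472776] [ 0.47177195 -0.01362794] [0.41941939 0.06054991] 0.18158351584914073 125.213325025301
```

```bash
cat >> h.py <<'E'
def to(x,y,z,yaw=None):
    "print tool-frame shift (cm), for tool-down pose at its current yaw, and turn about tool z"
    s=ctrl.get_state();M=R.from_quat(s['tcp_rot']).as_matrix();p=s['eef_pos']
    cy=np.degrees(np.arctan2(M[1,0],M[0,0]))
    d=M.T@(np.array([x,y,z])-p)*100
    print('shift',d.round(2),'n',np.linalg.norm(d)/6.25,'yaw',cy.round(2),'rz',None if yaw is None else (-np.radians(yaw-cy)).round(4),'t',s['time'],'q',s['qpos'].round(2))
E
python3 -c "
from h import *
c=ctrl.read_camera('wrist');print(c['hand_eye'],c['fx'])
to(.52,.17,.27,30)"
```

```text
[[-4.76572672e-04 -9.56229703e-01 -2.92616690e-01  7.48162618e-02]
 [ 9.99999830e-01 -5.53878559e-04  1.81338048e-04  3.02587454e-04]
 [-3.35474938e-04 -2.92616554e-01  9.56229805e-01 -1.66857467e-01]
 [ 0.00000000e+00  0.00000000e+00  0.00000000e+00  1.00000000e+00]] 334.09101504657514
shift [ 54.69 -66.53  -6.36] n 13.818127656029235 yaw 19.07 rz -0.1908 t 0.15 q [-1.39  0.29  1.58 -0.    1.28 -0.15]
```

Request:
send_rows([
  [[3.9,-4.75,-0.45,0,0,0,1],[3.9,-4.75,-0.45,0,0,0,1],[3.9,-4.75,-0.45,0,0,0,1],[3.9,-4.75,-0.45,0,0,0,1],[3.9,-4.75,-0.45,0,0,0,1],[3.9,-4.75,-0.45,0,0,0,1],[3.9,-4.75,-0.45,0,0,0,1]],
])

```text
time: 1.02
eef_pos: [0.3701, -0.2325, 0.2376]
tcp_rot: [0.986, 0.165, 0.0, 0.0]
contact_force: [0.7, 1.1, 0.2]
opening: 0.995
finger_force: 0.0
```

Request:
send_rows([
  [[3.9,-4.75,-0.45,0,0,0,1],[3.9,-4.75,-0.45,0,0,0,1],[3.9,-4.75,-0.45,0,0,0,1],[3.9,-4.75,-0.45,0,0,0,1],[3.9,-4.75,-0.45,0,0,0,1],[3.9,-4.75,-0.45,0,0,0,1],[3.9,-4.75,-0.45,0,0,0,1],[0,0,0,0,0,-0.1,0],[0,0,0,0,0,-0.09,0],[0,0,0,0,0,0,0]],
])

```text
time: 2.28
eef_pos: [0.5191, 0.1692, 0.2686]
tcp_rot: [0.966, 0.258, -0.0, -0.0]
contact_force: [0.5, 0.2, 0.5]
opening: 0.497
finger_force: 0.0
```

Run:
```python
from h import *
to(.52,.17,.27,30)
c=snap('wrist','w1.png');i=cv2.resize(cv2.imread('pics/w1.png'),(800,600),interpolation=cv2.INTER_CUBIC)
cv2.imwrite('pics/w1b.png',cv2.convertScaleAbs(i,alpha=1.4,beta=15))
```

```text
shift [ 0.12 -0.03 -0.14] n 0.029699887125961732 yaw 29.92 rz -0.0013 t 2.275 q [ 0.13 -0.04  1.82 -0.    1.36  1.18]
```

View pics/w1b.png

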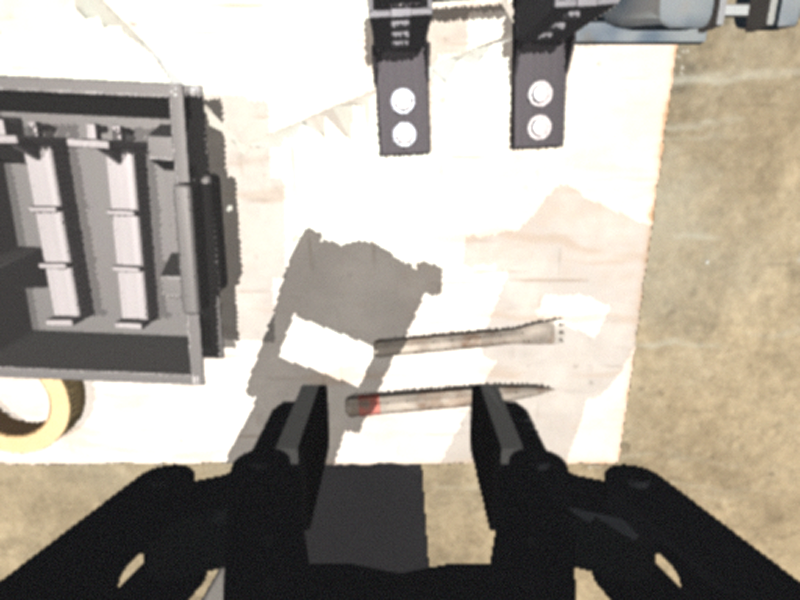

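Run:
```python
from h import *
c=load('w1');k=1.5625
K=lambda u,v,z:px2w(c,(u+.5)/k-.5,(v+.5)/k-.5,z)[:2]
f=[K(406,154.5,.01),K(537.5,147,.01)];d=f[0]-f[1];print('feet',f,np.linalg.norm(d),'y ang',np.degrees(np.arctan2(d[1],d[0])))
y=d/np.linalg.norm(d);x=np.array([y[1],-y[0]]);print('rack o',np.mean(f,0)+.075*x,'x',x)
for n,a,t,z in(('claw',(376,348),(563,331),.007),('pt',(347,406),(553,388),.009)):
    A=K(*a,z);B=K(*t,z);print(n,A,B,(A+B)/2,np.linalg.norm(A-B),np.degrees(np.arctan2(*(A-B)[::-1])))
for n,a,m,t in(('R',(122.5,209,.0705),(127,267,.0705),(130,325,.0745)),('L',(45,208,.0705),(56,264,.0705),(62,322,.0745))):
    A=K(*a);B=K(*m);C=K(*t);print(n,A,B,C,[np.degrees(np.arctan2(*(A-q)[::-1])) for q in(B,C)],np.linalg.norm(A-C))
print('bar',K(189,247,.11))
```

```text
feet [array([0.58466679, 0.20025238]), array([0.64044945, 0.11443257])] 0.10235597878968039 y ang 123.02376824675832
rack o [0.67544146 0.19821649] x [0.83844456 0.5449869 ]
claw [0.43090344 0.14143776] [0.5256418  0.00831554] [0.47827262 0.07487665] 0.1633918071270047 125.43810594726789
pt [0.36953579 0.13715499] [ 0.47713658 -0.01422098] [0.42333619 0.06146701] 0.1857218687310133 125.40590780141234
R [0.45599773 0.35254683] [0.41908122 0.33493823] [0.38132271 0.31586211] [np.float64(25.50041702377225), np.float64(26.162962256358245)] 0.08319932255209506
L [0.43001578 0.39910288] [0.39596108 0.37951868] [0.35883009 0.35960649] [np.float64(29.90237453120475), np.float64(29.023092533356554)] 0.08140863936489368
bar [0.46844568 0.29192454]
```

```bash
python3 -c "
from h import *
to(.443,.3464,.15,25.9)
to(.443,.3464,.048,25.9)"
```

```text
shift [  2.25 -19.17  11.88] n 3.6267041003921268 yaw 29.87 rz 0.0693 t 2.325 q [ 0.13 -0.04  1.82 -0.    1.36  1.18]
shift [  2.25 -19.17  22.08] n 4.692367040761615 yaw 29.87 rz 0.0693 t 2.325 q [ 0.13 -0.04  1.82 -0.    1.36  1.18]
```

Request:
send_rows([
  [[0.55,-4.8,0,0,0,0,-0.12],[0.55,-4.8,0,0,0,0,-0.12],[0.55,-4.8,1,0,0,0,-0.12],[0.6,-4.77,2,0,0,0,-0.12],[0,0,4.4,0,0,0.069,-0.12],[0,0,4.4,0,0,0,-0.12],[0,0,0,0,0,0,-0.12]],
])

```text
time: 3.2
eef_pos: [0.4403, 0.3446, 0.1469]
tcp_rot: [0.974, 0.224, -0.005, 0.001]
contact_force: [0.6, 0.2, 0.6]
opening: 0.441
finger_force: 0.0
```

Run:
```python
from h import *
to(.443,.3464,.048,25.9)
c=snap('wrist','w2.png');i=cv2.resize(cv2.imread('pics/w2.png'),(800,600),interpolation=cv2.INTER_CUBIC)
cv2.imwrite('pics/w2b.png',cv2.convertScaleAbs(i,alpha=1.4,beta=15))
for z in(.0705,):
  print([np.array(w2px(c,p))*1.5625 for p in((.443,.3464,.0645),)])
```

```text
shift [ 0.42 -0.04  9.88] n 1.5827129682076682 yaw 25.93 rz 0.0005 t 3.2 q [0.48 0.09 1.91 0.   1.15 1.6 ]
[array([397.23599606, 300.53047162])]
```

View pics/w2b.png

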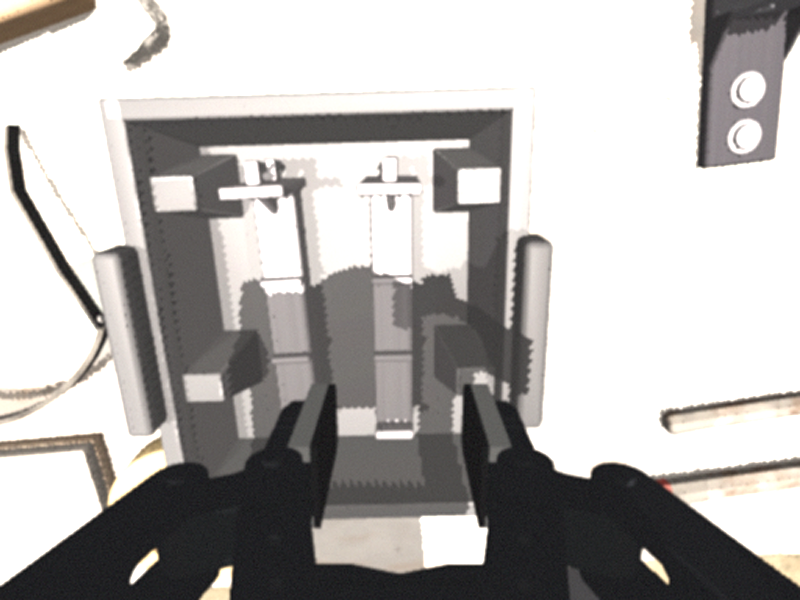

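Request:
send_rows([
  [[1.0,-0.15,0,0,0,0,-0.25],[0,0,4,0,0,0,-0.25],[0,0,3,0,0,0,-0.25],[0,0,2.0,0,0,0,-0.25],[0,0,0.85,0,0,0,-0.25],[0,0,0,0,0,0,-0.25]],
], force=60)

```text
time: 4.0
eef_pos: [0.4521, 0.3523, 0.0533]
tcp_rot: [0.974, 0.225, 0.0, -0.0]
contact_force: [0.1, 0.3, -0.3]
opening: 0.378
finger_force: 0.0
```

Request:
send_rows([
  [[0,0,0.4,0,0,0,-0.25],[0,0,0,0,0,0,-1],[0,0,0,0,0,0,-1],[0,0,0,0,0,0,-1],[0,0,0,0,0,0,-1]],
])

```text
time: 4.62
eef_pos: [0.4515, 0.352, 0.0488]
tcp_rot: [0.974, 0.225, 0.0, -0.0]
contact_force: [-0.3, 0.6, 0.3]
opening: -0.001
finger_force: 0.0
```

Run:
```python
from h import *
c=snap('wrist','w3.png');i=cv2.resize(cv2.imread('pics/w3.png'),(800,600),interpolation=cv2.INTER_CUBIC)
cv2.imwrite('pics/w3b.png',cv2.convertScaleAbs(i,alpha=1.8,beta=30))
print(ctrl.get_state())
```

```text
{'time': 4.675, 'qpos': array([4.85146092e-01, 2.45209520e-01, 1.93992017e+00, 2.31888354e-05,
       9.56326143e-01, 1.60206532e+00]), 'dq': array([-7.15836786e-04,  1.95736742e-03,  1.35497099e-03,  2.91732911e-03,
        5.80372115e-05,  1.70054536e-04]), 'joint_efforts': array([ 2.16448068e-03, -3.43719828e+01, -2.46455812e+01,  1.68757751e-04,
       -3.01828322e-04,  1.27675790e-07]), 'eef_pos': array([0.45144555, 0.3520561 , 0.0487179 ]), 'tcp_rot': array([ 9.74361275e-01,  2.24989115e-01,  6.37218080e-05, -2.66279823e-05]), 'contact_force': array([-0.15954473,  1.04437251, -1.19580402]), 'wrist_torque': array([ 0.05148645, -0.05277306,  0.05374915]), 'finger_force': 0.0, 'opening': 0.00016016123041251605}
```

View pics/w3b.png

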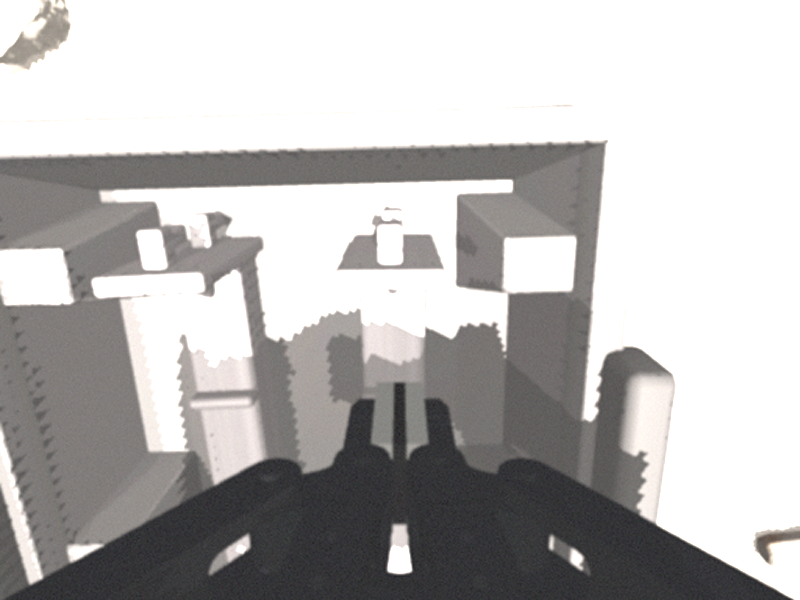

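Run:
```python
from h import *
c=load('w3');d=load('w2')
g=lambda c,u,v,z:px2w(c,u/1.5625,v/1.5625,z).round(4)
print('plate top w2',g(d,358,188,.1005),g(d,423,189,.1005),'w3',g(c,340,267,.1005),g(c,441,269,.1005))
print('L plate w2',g(d,220,192,.1005),g(d,284,189,.1005),'w3',g(c,95,283,.1005),g(c,205,280,.1005))
print('L rib1 w2',g(d,282,280,.0705),'w3',g(c,224,397,.0705),'R rib1',g(d,393,276,.0705))
print(np.array(w2px(c,(.4515,.352,.0488)))*1.5625)
```

```text
plate top w2 [0.4877 0.3853 0.1005] [0.4986 0.3619 0.1005] w3 [0.4907 0.3855 0.1005] [0.5002 0.3649 0.1005]
L plate w2 [0.4623 0.4341 0.1005] [0.4745 0.4116 0.1005] w3 [0.463  0.434  0.1005] [0.4746 0.4118 0.1005]
L rib1 w2 [0.4297 0.4012 0.0705] w3 [0.4308 0.4011 0.0705] R rib1 [0.4547 0.3543 0.0705]
[397.99281148 376.38180472]
```

Run:
```python
import cv2,numpy as np
i=cv2.imread('pics/w3.png')[120:300,180:330]
g=(255*(i/255.)**.8).astype('uint8')
cv2.imwrite('pics/w3c.png',cv2.resize(g,None,fx=3.3,fy=3.3,interpolation=cv2.INTER_CUBIC))
```

```text
(no output)
```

View pics/w3c.png

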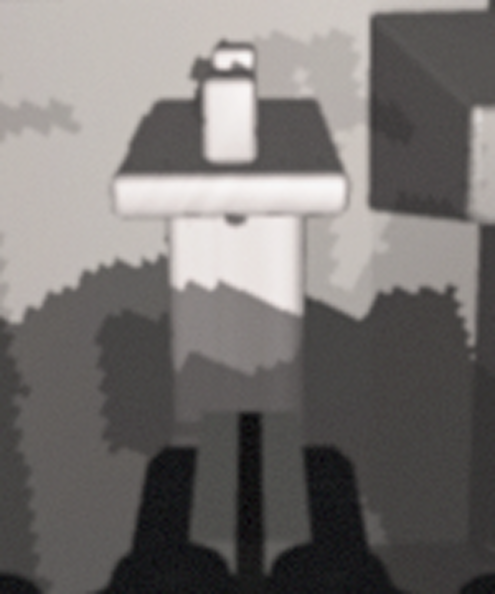

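Request:
send_rows([
  [[0,0,-1,0,0,0,-0.2],[0,0,0,0,0,0,-0.2],[0,0,1,0,0,0,-0.2],[0,0,0.5,0,0,0,-0.2],[0,0,0.2,0,0,0,-0.2],[0,0,0,0,0,0,-0.2]],
])

```text
time: 5.42
eef_pos: [0.4512, 0.3518, 0.0411]
tcp_rot: [0.974, 0.225, -0.0, 0.0]
contact_force: [0.4, 0.1, -0.7]
opening: 0.4
finger_force: 0.0
```

Request:
send_rows([
  [[0,0,0.6,0,0,0,-0.2],[0,0,0.6,0,0,0,-0.2],[0,0,0,0,0,0,-0.2],[0,0,0,0,0,0,-0.2]],
])

```text
time: 5.92
eef_pos: [0.4515, 0.352, 0.0296]
tcp_rot: [0.974, 0.225, 0.0, 0.0]
contact_force: [0.1, -0.6, 0.1]
opening: 0.396
finger_force: 0.0
```

Request:
send_rows([
  [[0,0,0.6,0,0,0,-0.2],[0,0,0.4,0,0,0,-0.2],[0,0,0,0,0,0,-0.2],[0,0,0,0,0,0,-0.2]],
])

```text
time: 6.42
eef_pos: [0.4514, 0.3528, 0.0198]
tcp_rot: [0.974, 0.225, 0.0, -0.001]
contact_force: [-2.3, 4.6, 1.8]
opening: 0.399
finger_force: 0.0
```

Request:
send_rows([
  [[0,0,0,0,0,0,-1],[0,0,0,0,0,0,-1],[0,0,0,0,0,0,-1],[0,0,0,0,0,0,-1]],
])

```text
time: 6.92
eef_pos: [0.4518, 0.3518, 0.0199]
tcp_rot: [0.974, 0.225, 0.0, 0.0]
contact_force: [-0.4, -0.2, 5.4]
opening: 0.221
finger_force: 60.5
```

Request:
send_rows([
  [[0,0,-1,0,0,0,-1],[0,0,-3,0,0,0,-1],[0,0,-5,0,0,0,-1],[0,0,-2,0,0,0,-1],[0,0,0,0,0,0,-1]],
])

```text
time: 7.55
eef_pos: [0.4521, 0.3523, 0.1306]
tcp_rot: [0.974, 0.225, 0.001, -0.0]
contact_force: [0.1, 0.1, -2.4]
opening: 0.216
finger_force: 59.5
```

```bash
python3 -c "
from h import *
to(.6223,.1018,.13,33)
print(ctrl.get_state()['finger_force'],ctrl.get_state()['opening'],ctrl.get_state()['contact_force'])"
```

```text
shift [ 4.32 29.97  0.08] n 4.845480139701545 yaw 26.0 rz -0.1222 t 7.55 q [ 0.49  0.14  1.9  -0.    1.11  1.6 ]
59.46103110909462 0.2155924004557431 [ 0.10821888  0.07174865 -2.36133387]
```

Request:
send_rows([
  [[0.7,5,0,0,0,0,-1],[0.7,5,0,0,0,0,-1],[0.7,5,0,0,0,0,-1],[0.7,5,0,0,0,0,-1],[0.7,5,0,0,0,0,-1],[0.82,5,0,0,0,0,-1],[0,0,2.5,0,0,-0.122,-1],[0,0,2.5,0,0,0,-1],[0,0,2.5,0,0,0,-1],[0,0,0,0,0,0,-1]],
])

```text
time: 8.8
eef_pos: [0.6174, 0.1011, 0.0488]
tcp_rot: [0.959, 0.284, -0.005, -0.002]
contact_force: [0.7, 0.9, -1.9]
opening: 0.219
finger_force: 59.6
```

Run:
```python
from h import *
to(.6223,.1018,.022,33)
c=snap('wrist','w4.png');i=cv2.imread('pics/w4.png')
cv2.imwrite('pics/w4b.png',cv2.convertScaleAbs(cv2.resize(i,(800,600),interpolation=cv2.INTER_CUBIC),alpha=1.5,beta=25))
```

```text
shift [0.47 0.23 2.67] n 0.43552915543478116 yaw 32.98 rz -0.0003 t 8.8 q [ 0.    0.35  1.8  -0.    1.    1.  ]
```

View pics/w4b.png

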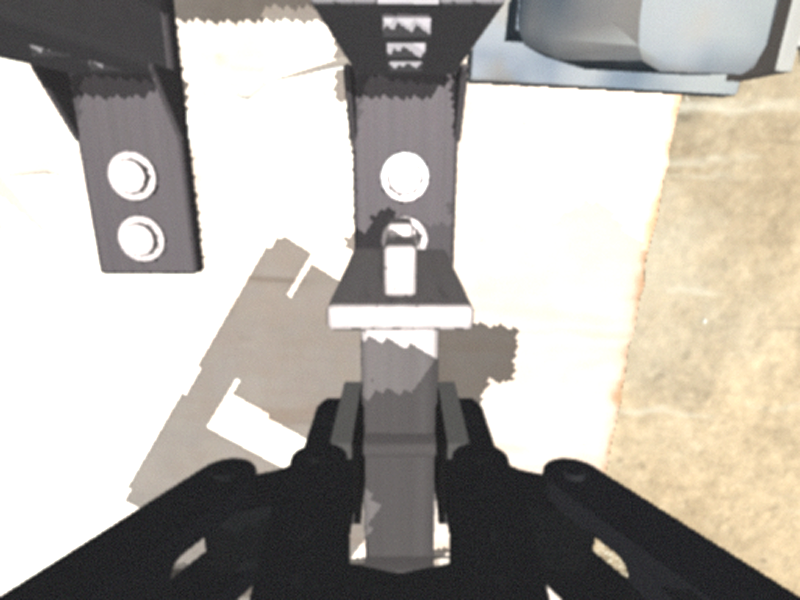

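Request:
send_rows([
  [[0,0.17,2,0,0,0,-1],[0,0,2,0,0,0,-1],[0,0,1.0,0,0,0,-1],[0,0,0,0,0,0,-1],[0,0,0,0,0,0,-1]],
])

```text
time: 9.48
eef_pos: [0.6233, 0.0999, 0.0052]
tcp_rot: [0.959, 0.284, 0.001, 0.0]
contact_force: [-0.1, -0.8, -3.2]
opening: 0.222
finger_force: 59.6
```

Request:
send_rows([
  [[0,0,0.2,0,0,0,-1],[0,0,0,0,0,0,-1],[0,0,0.2,0,0,0,-1],[0,0,0,0,0,0,-1]],
])

```text
time: 9.98
eef_pos: [0.6225, 0.0999, 0.0005]
tcp_rot: [0.959, 0.284, -0.0, -0.0]
contact_force: [0.2, 0.5, -1.9]
opening: 0.22
finger_force: 59.6
```

Request:
send_rows([
  [[0,0,0.4,0,0,0,-1],[0,0,0,0,0,0,-1],[0,0,0.2,0,0,0,-1],[0,0,0,0,0,0,-1]],
])

```text
time: 10.48
eef_pos: [0.6226, 0.0999, -0.0056]
tcp_rot: [0.959, 0.284, -0.0, -0.0]
contact_force: [0.2, 1.0, -2.2]
opening: 0.215
finger_force: 59.6
```

Request:
send_rows([
  [[0,0,0.2,0,0,0,-1],[0,0,0,0,0,0,-1],[0,0,0,0,0,0,-1]],
])

```text
time: 10.85
eef_pos: [0.6227, 0.0999, -0.0074]
tcp_rot: [0.959, 0.284, 0.0, -0.0]
contact_force: [-0.6, 0.6, -1.8]
opening: 0.218
finger_force: 59.6
```

Request:
send_rows([
  [[0,0,0.2,0,0,0,-1],[0,0,0,0,0,0,-1],[0,0,0,0,0,0,-1]],
])

```text
time: 11.22
eef_pos: [0.6227, 0.0999, -0.0094]
tcp_rot: [0.959, 0.284, -0.0, -0.0]
contact_force: [0.3, -0.1, -2.4]
opening: 0.217
finger_force: 59.6
```

Request:
send_rows([
  [[0,0,0.2,0,0,0,-1],[0,0,0,0,0,0,-1],[0,0,0,0,0,0,-1]],
])

```text
time: 11.6
eef_pos: [0.6227, 0.0999, -0.0114]
tcp_rot: [0.959, 0.284, -0.0, -0.0]
contact_force: [0.1, 0.3, -1.8]
opening: 0.215
finger_force: 59.6
```

Request:
send_rows([
  [[0,0,0.2,0,0,0,-1],[0,0,0,0,0,0,-1],[0,0,0,0,0,0,-1]],
])

```text
time: 11.98
eef_pos: [0.6227, 0.0999, -0.0134]
tcp_rot: [0.959, 0.284, -0.0, -0.0]
contact_force: [0.7, -0.9, -2.2]
opening: 0.219
finger_force: 59.6
```

Request:
send_rows([
  [[0,0,0.2,0,0,0,-1],[0,0,0,0,0,0,-1],[0,0,0,0,0,0,-1]],
])

```text
time: 12.35
eef_pos: [0.6231, 0.0999, -0.0148]
tcp_rot: [0.959, 0.284, 0.0, 0.0]
contact_force: [-0.7, -0.2, 1.4]
opening: 0.223
finger_force: 59.9
```

Request:
send_rows([
  [[0,0,-0.6,0,0,0,-1],[0,0,-1.5,0,0,0,-1],[0,0,-1.5,0,0,0,-1],[0,0,0,0,0,0,-1],[0,0,0,0,0,0,-1]],
])

```text
time: 12.98
eef_pos: [0.6226, 0.0999, 0.0208]
tcp_rot: [0.959, 0.284, 0.0, 0.0]
contact_force: [0.4, 0.2, -2.1]
opening: 0.223
finger_force: 59.7
```

Run:
```python
from h import *
to(.660,.1263,.0215,33)
c=snap('wrist','w5.png');i=cv2.imread('pics/w5.png')[0:230,170:350]
cv2.imwrite('pics/w5b.png',cv2.convertScaleAbs(cv2.resize(i,None,fx=2.6,fy=2.6,interpolation=cv2.INTER_CUBIC),alpha=1.4,beta=25))
```

```text
shift [ 4.57 -0.18 -0.07] n 0.7323492995352767 yaw 32.99 rz -0.0001 t 12.975 q [-0.    0.4   1.8  -0.    0.94  0.99]
```

View pics/w5b.png

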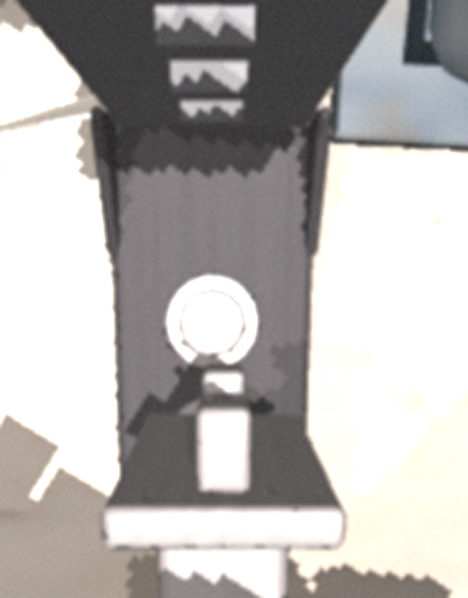

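Request:
send_rows([
  [[0,-0.19,-0.05,0,0,0,-1],[1.5,0,0,0,0,0,-1],[1.3,0,0,0,0,0,-1],[0.6,0,0,0,0,0,-1],[0.3,0,0,0,0,0,-1],[0,0,0,0,0,0,-1],[0,0,0,0,0,0,-1]],
])

```text
time: 13.9
eef_pos: [0.6524, 0.1215, 0.021]
tcp_rot: [0.959, 0.284, -0.0, -0.0]
contact_force: [0.7, 0.0, -1.7]
opening: 0.224
finger_force: 59.7
```

Request:
send_rows([
  [[0.3,0,0,0,0,0,-1],[0,0,0,0,0,0,-1],[0.2,0,0,0,0,0,-1],[0,0,0,0,0,0,-1]],
])

```text
time: 14.4
eef_pos: [0.6571, 0.1244, 0.0212]
tcp_rot: [0.959, 0.284, 0.0, 0.0]
contact_force: [0.2, 1.5, -2.1]
opening: 0.22
finger_force: 59.7
```

Request:
send_rows([
  [[0.3,0,0,0,0,0,-1],[0,0,0,0,0,0,-1],[0,0,0,0,0,0,-1]],
])

```text
time: 14.78
eef_pos: [0.6594, 0.126, 0.0211]
tcp_rot: [0.959, 0.284, -0.0, 0.0]
contact_force: [-0.1, -0.4, -1.8]
opening: 0.215
finger_force: 59.7
```

Request:
send_rows([
  [[0.2,0,0,0,0,0,-1],[0,0,0,0,0,0,-1],[0,0,0,0,0,0,-1]],
])

```text
time: 15.15
eef_pos: [0.6611, 0.1271, 0.0211]
tcp_rot: [0.959, 0.284, -0.0, 0.0]
contact_force: [0.3, 0.5, -0.8]
opening: 0.224
finger_force: 59.7
```

Request:
send_rows([
  [[0.2,0,0,0,0,0,-1],[0,0,0,0,0,0,-1],[0,0,0,0,0,0,-1]],
])

```text
time: 15.52
eef_pos: [0.6618, 0.1277, 0.0209]
tcp_rot: [0.959, 0.284, -0.001, 0.0]
contact_force: [-4.7, -3.3, 0.2]
opening: 0.224
finger_force: 59.9
```

Request:
send_rows([
  [[-0.06,0,0.3,0,0,0,-1],[0,0,0.3,0,0,0,-1],[0,0,0,0,0,0,-1],[0,0,0,0,0,0,-1]],
])

```text
time: 16.02
eef_pos: [0.6619, 0.1277, 0.0145]
tcp_rot: [0.959, 0.284, -0.001, -0.0]
contact_force: [-2.6, -2.8, -2.4]
opening: 0.22
finger_force: 59.6
```

Request:
send_rows([
  [[0,0,0.2,0,0,0,-1],[0,0,0,0,0,0,-1],[0,0,0,0,0,0,-1]],
])

```text
time: 16.4
eef_pos: [0.6619, 0.1277, 0.013]
tcp_rot: [0.959, 0.284, -0.001, 0.0]
contact_force: [-5.1, -2.7, -0.2]
opening: 0.217
finger_force: 59.8
```

Request:
send_rows([
  [[0,0,0.2,0,0,0,-1],[0,0,0,0,0,0,-1],[0,0,0,0,0,0,-1]],
])

```text
time: 16.77
eef_pos: [0.6619, 0.1277, 0.0111]
tcp_rot: [0.959, 0.284, -0.001, 0.0]
contact_force: [-3.7, -3.0, 0.3]
opening: 0.221
finger_force: 59.9
```

Request:
send_rows([
  [[0,0,0.2,0,0,0,-1],[0,0,0,0,0,0,-1],[0,0,0,0,0,0,-1]],
])

```text
time: 17.15
eef_pos: [0.6619, 0.1276, 0.0095]
tcp_rot: [0.959, 0.284, -0.001, 0.0]
contact_force: [-5.1, -3.4, 0.3]
opening: 0.219
finger_force: 60.1
```

Request:
send_rows([
  [[-0.03,0,0,0,0,0,-0.2],[0,0,0,0,0,0,-0.2],[0,0,-1,0,0,0,-0.2],[0,0,-2.5,0,0,0,-0.2],[0,0,-1.5,0,0,0,-0.6],[2.2,0,0,0,0,0,-1],[0,0,0,0,0,0,-1],[0,0,0,0,0,0,-1]],
])

```text
time: 18.15
eef_pos: [0.6799, 0.1395, 0.0588]
tcp_rot: [0.959, 0.284, -0.0, -0.0]
contact_force: [0.5, -0.5, -0.3]
opening: -0.001
finger_force: 0.0
```

Request:
send_rows([
  [[0,0,1,0,0,0,-1],[0,0,0.5,0,0,0,-1],[0,0,0,0,0,0,-1],[0,0,0,0,0,0,-1]],
])

```text
time: 18.65
eef_pos: [0.6805, 0.1396, 0.044]
tcp_rot: [0.959, 0.284, -0.0, -0.0]
contact_force: [-0.1, 0.1, -0.2]
opening: 0.001
finger_force: 0.0
```

Request:
send_rows([
  [[0,0,0.3,0,0,0,-1],[0,0,0.2,0,0,0,-1],[0,0,0,0,0,0,-1],[0,0,0,0,0,0,-1]],
])

```text
time: 19.15
eef_pos: [0.6805, 0.1397, 0.0392]
tcp_rot: [0.959, 0.284, 0.0, 0.0]
contact_force: [0.4, 0.2, 0.2]
opening: -0.0
finger_force: 0.0
```

Request:
send_rows([
  [[0,0,0.2,0,0,0,-1],[0,0,0,0,0,0,-1],[0,0,0,0,0,0,-1]],
])

```text
time: 19.52
eef_pos: [0.6804, 0.1396, 0.0371]
tcp_rot: [0.959, 0.284, -0.0, -0.0]
contact_force: [-0.3, -0.6, 0.1]
opening: 0.001
finger_force: 0.0
```

Request:
send_rows([
  [[0,0,0.2,0,0,0,-1],[0,0,0,0,0,0,-1],[0,0,0,0,0,0,-1]],
])

```text
time: 19.9
eef_pos: [0.6804, 0.1397, 0.0351]
tcp_rot: [0.959, 0.284, -0.0, -0.0]
contact_force: [-0.2, -0.8, -0.1]
opening: 0.0
finger_force: 0.0
```

Request:
send_rows([
  [[0,0,0.2,0,0,0,-1],[0,0,0,0,0,0,-1],[0,0,0,0,0,0,-1]],
])

```text
time: 20.27
eef_pos: [0.6804, 0.1397, 0.0331]
tcp_rot: [0.959, 0.284, -0.0, -0.0]
contact_force: [0.3, 0.3, 0.0]
opening: 0.0
finger_force: 0.0
```

Request:
send_rows([
  [[0,0,0.2,0,0,0,-1],[0,0,0,0,0,0,-1],[0,0,0,0,0,0,-1]],
])

```text
time: 20.65
eef_pos: [0.6804, 0.1396, 0.0311]
tcp_rot: [0.959, 0.284, -0.0, -0.0]
contact_force: [-0.6, -0.6, -0.1]
opening: 0.001
finger_force: 0.0
```

Request:
send_rows([
  [[0,0,0.2,0,0,0,-1],[0,0,0,0,0,0,-1],[0,0,0,0,0,0,-1]],
])

```text
time: 21.02
eef_pos: [0.6804, 0.1396, 0.0291]
tcp_rot: [0.959, 0.284, -0.0, -0.0]
contact_force: [-0.6, -1.7, 0.2]
opening: -0.002
finger_force: 0.0
```

Request:
send_rows([
  [[0,0,0.2,0,0,0,-1],[0,0,0,0,0,0,-1],[0,0,0,0,0,0,-1]],
])

```text
time: 21.4
eef_pos: [0.6805, 0.1396, 0.0288]
tcp_rot: [0.959, 0.284, -0.0, 0.0]
contact_force: [-3.8, 0.5, 5.8]
opening: 0.002
finger_force: 3.1
```

Request:
send_rows([
  [[0,0,0.2,0,0,0,-1],[0,0,0,0,0,0,-1],[0,0,0,0,0,0,-1]],
])

```text
time: 21.78
eef_pos: [0.6805, 0.1395, 0.0286]
tcp_rot: [0.959, 0.284, -0.001, 0.0]
contact_force: [-7.3, -0.7, 13.4]
opening: 0.0
finger_force: 6.4
```

Request:
send_rows([
  [[0,0,0.3,0,0,0,-1],[0,0,0,0,0,0,-1],[0,0,0,0,0,0,-1]],
])

```text
time: 22.15
eef_pos: [0.6806, 0.1394, 0.0284]
tcp_rot: [0.959, 0.284, -0.001, 0.0]
contact_force: [-12.2, -2.6, 22.7]
opening: 0.002
finger_force: 11.4
```

Request:
send_rows([
  [[0,0,-1.1,0,0,0,-1],[0,0,-3,0,0,0,-1],[0,0,-5,0,0,0,-1],[0,0,-5,0,0,0,-0.2],[0,0,0,0,0,0,-0.2]],
])

```text
time: 22.78
eef_pos: [0.684, 0.1399, 0.17]
tcp_rot: [0.959, 0.284, 0.006, 0.001]
contact_force: [0.8, 0.6, 0.1]
opening: 0.393
finger_force: 0.0
```

```bash
python3 -c "
from h import *
to(.43,.40,.17,28.9)"
```

```text
shift [ -7.14 -35.64  -0.28] n 5.816619958312422 yaw 33.0 rz 0.0715 t 22.775 q [0.06 0.36 1.55 0.   1.22 1.05]
```

Request:
send_rows([
  [[-1.2,-5.9,0,0,0,0,-0.28],[-1.2,-5.9,0,0,0,0,-0.28],[-1.2,-5.9,0,0,0,0,-0.28],[-1.2,-5.9,0,0,0,0,-0.28],[-1.2,-5.9,0,0,0,0,-0.28],[-1.15,-5.9,0,0,0,0,-0.28],[0,0,0,0,0,0.063,-0.28],[0,0,4,0,0,0,-0.28],[0,0,0,0,0,0,-0.28],[0,0,0,0,0,0,-0.28]],
])

```text
time: 24.02
eef_pos: [0.4279, 0.3975, 0.1231]
tcp_rot: [0.967, 0.253, -0.0, 0.0]
contact_force: [0.1, 0.3, 1.1]
opening: 0.363
finger_force: 0.0
```

Run:
```python
from h import *
to(.4265,.399,.0215,29.5)
c=snap('wrist','w6.png');i=cv2.imread('pics/w6.png')[50:300,130:370]
cv2.imwrite('pics/w6b.png',cv2.convertScaleAbs(cv2.resize(i,None,fx=2.4,fy=2.4,interpolation=cv2.INTER_CUBIC),alpha=1.3,beta=20))
```

```text
shift [-0.04 -0.2  10.16] n 1.6260495232219947 yaw 29.37 rz -0.0023 t 24.025 q [0.57 0.17 1.87 0.   1.1  1.63]
```

View pics/w6b.png

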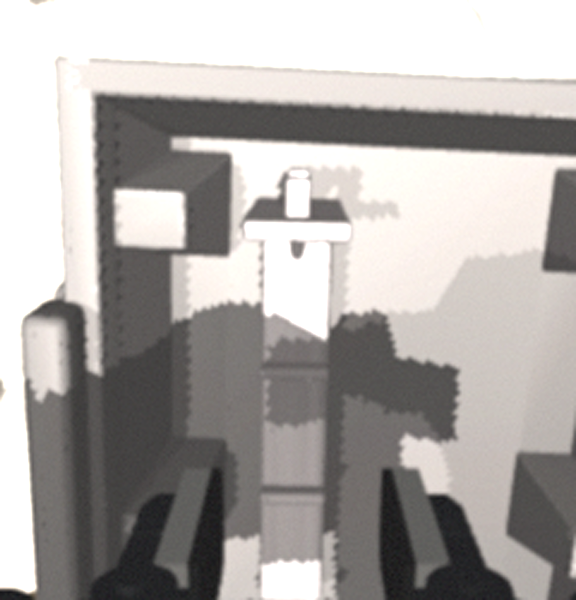

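Request:
send_rows([
  [[0,-0.2,0,0,0,0,-0.28],[0,0,4,0,0,0,-0.28],[0,0,3,0,0,0,-0.28],[0,0,2,0,0,0,-0.28],[0,0,0.8,0,0,0,-0.28],[0,0,0,0,0,0,-0.28],[0,0,0,0,0,0,-0.28]],
])

```text
time: 24.95
eef_pos: [0.4278, 0.4, 0.0265]
tcp_rot: [0.967, 0.254, 0.001, -0.0]
contact_force: [1.0, 0.6, -0.1]
opening: 0.359
finger_force: 0.0
```

Request:
send_rows([
  [[0,0,0.25,0,0,0,-0.28],[0,0,0,0,0,0,-1],[0,0,0,0,0,0,-1],[0,0,0,0,0,0,-1],[0,0,0,0,0,0,-1]],
])

```text
time: 25.58
eef_pos: [0.4272, 0.3997, 0.0233]
tcp_rot: [0.967, 0.254, 0.001, -0.0]
contact_force: [-0.1, 0.1, 4.6]
opening: 0.219
finger_force: 60.8
```

Request:
send_rows([
  [[0,0,-1,0,0,0,-1],[0,0,-3,0,0,0,-1],[0,0,-5,0,0,0,-1],[0,0,-2,0,0,0,-1],[0,0,0,0,0,0,-1]],
])

```text
time: 26.2
eef_pos: [0.4273, 0.3998, 0.1338]
tcp_rot: [0.967, 0.254, 0.001, -0.0]
contact_force: [-0.8, -0.5, -1.9]
opening: 0.218
finger_force: 60.1
```

```bash
python3 -c "
from h import *
to(.5675,.190,.135,33)
to(.5675,.190,.000,33)"
```

```text
shift [ 1.92 25.16 -0.12] n 4.03701306357772 yaw 29.39 rz -0.0631 t 26.2 q [0.58 0.16 1.87 0.   1.11 1.64]
shift [ 1.88 25.16 13.38] n 4.569544472258478 yaw 29.39 rz -0.0631 t 26.2 q [0.58 0.16 1.87 0.   1.11 1.64]
```

Request:
send_rows([
  [[0.4,5.03,0,0,0,0,-1],[0.4,5.03,0,0,0,0,-1],[0.4,5.03,0,0,0,0,-1],[0.4,5.03,0,0,0,0,-1],[0.32,5.04,0,0,0,0,-1],[0,0,3,0,0,-0.063,-1],[0,0,4,0,0,0,-1],[0,0,4,0,0,0,-1],[0,0,0,0,0,0,-1],[0,0,0,0,0,0,-1]],
])

```text
time: 27.45
eef_pos: [0.5668, 0.1896, 0.0225]
tcp_rot: [0.959, 0.284, -0.0, -0.0]
contact_force: [0.6, -0.4, -2.1]
opening: 0.218
finger_force: 60.0
```

Run:
```python
from h import *
to(.5675,.190,-.01,33)
c=snap('wrist','w7.png');i=cv2.imread('pics/w7.png')[0:230,100:420]
cv2.imwrite('pics/w7b.png',cv2.convertScaleAbs(cv2.resize(i,None,fx=2.5,fy=2.5,interpolation=cv2.INTER_CUBIC),alpha=1.4,beta=25))
```

```text
shift [0.08 0.   3.25] n 0.5198988647302192 yaw 33.0 rz -0.0001 t 27.45 q [0.15 0.33 1.88 0.   0.92 1.15]
```

View pics/w7b.png

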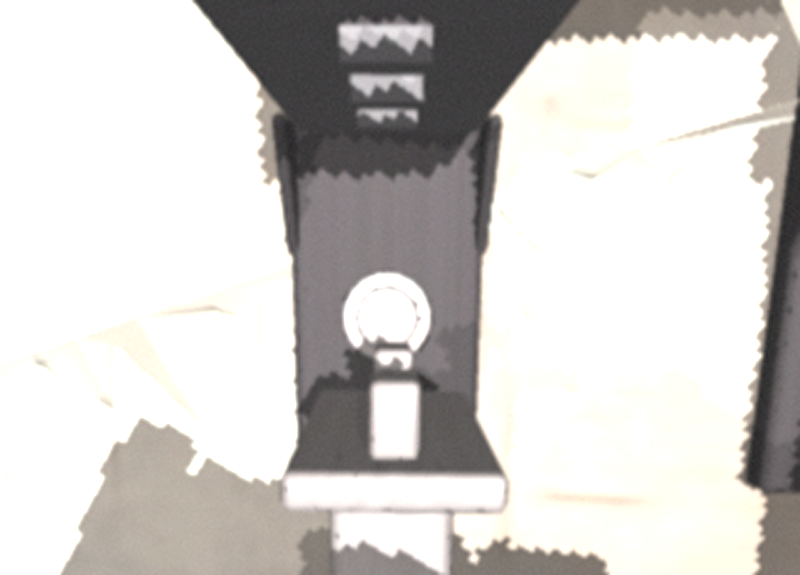

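Request:
send_rows([
  [[0,-0.1,-0.25,0,0,0,-1],[1.5,0,0,0,0,0,-1],[1.3,0,0,0,0,0,-1],[0.6,0,0,0,0,0,-1],[0.3,0,0,0,0,0,-1],[0,0,0,0,0,0,-1],[0,0,0,0,0,0,-1]],
])

```text
time: 28.38
eef_pos: [0.597, 0.2104, 0.0248]
tcp_rot: [0.959, 0.284, -0.0, -0.0]
contact_force: [0.0, -0.3, -2.3]
opening: 0.218
finger_force: 60.0
```

Request:
send_rows([
  [[0.3,0,0,0,0,0,-1],[0,0,0,0,0,0,-1],[0.2,0,0,0,0,0,-1],[0,0,0,0,0,0,-1]],
])

```text
time: 28.88
eef_pos: [0.6018, 0.2133, 0.0252]
tcp_rot: [0.959, 0.284, 0.0, -0.0]
contact_force: [-0.3, -0.5, -1.9]
opening: 0.221
finger_force: 60.0
```

Request:
send_rows([
  [[0.3,0,0,0,0,0,-1],[0,0,0,0,0,0,-1],[0,0,0,0,0,0,-1]],
])

```text
time: 29.25
eef_pos: [0.6041, 0.2149, 0.0251]
tcp_rot: [0.959, 0.284, -0.0, -0.0]
contact_force: [-0.1, 0.9, -1.3]
opening: 0.218
finger_force: 60.0
```

Request:
send_rows([
  [[0.2,0,0,0,0,0,-1],[0,0,0,0,0,0,-1],[0,0,0,0,0,0,-1]],
])

```text
time: 29.62
eef_pos: [0.6045, 0.2152, 0.0248]
tcp_rot: [0.959, 0.284, -0.002, 0.0]
contact_force: [-3.8, -2.2, 0.3]
opening: 0.217
finger_force: 60.5
```

Request:
send_rows([
  [[0.15,0,0,0,0,0,-1],[0,0,0,0,0,0,-1],[0,0,0,0,0,0,-1]],
])

```text
time: 30.0
eef_pos: [0.6044, 0.2151, 0.0247]
tcp_rot: [0.959, 0.284, -0.004, 0.001]
contact_force: [-8.0, -5.5, 3.2]
opening: 0.22
finger_force: 60.7
```

Request:
send_rows([
  [[-0.15,0,0.3,0,0,0,-1],[0,0,0.3,0,0,0,-1],[0,0,0.2,0,0,0,-1],[0,0,0,0,0,0,-1],[0,0,0.2,0,0,0,-1],[0,0,0,0,0,0,-1]],
])

```text
time: 30.75
eef_pos: [0.6044, 0.2153, 0.0146]
tcp_rot: [0.959, 0.284, -0.002, 0.0]
contact_force: [-4.2, -2.9, 0.7]
opening: 0.217
finger_force: 60.3
```

Request:
send_rows([
  [[0,0,0.2,0,0,0,-1],[0,0,0,0,0,0,-1],[0,0,0,0,0,0,-1]],
])

```text
time: 31.12
eef_pos: [0.6044, 0.2153, 0.013]
tcp_rot: [0.959, 0.284, -0.002, 0.0]
contact_force: [-5.8, -3.4, 2.1]
opening: 0.219
finger_force: 60.5
```

Request:
send_rows([
  [[0,0,0.2,0,0,0,-1],[0,0,0,0,0,0,-1],[0,0,0,0,0,0,-1]],
])

```text
time: 31.5
eef_pos: [0.6045, 0.2152, 0.0123]
tcp_rot: [0.959, 0.285, -0.002, 0.0]
contact_force: [-8.4, -5.4, 8.0]
opening: 0.212
finger_force: 61.3
```

Request:
send_rows([
  [[-0.05,0,-0.2,0,0,0,-0.2],[0,0,0,0,0,0,-0.2],[0,0,-1,0,0,0,-0.2],[0,0,-2.5,0,0,0,-0.2],[0,0,-0.5,0,0,0,-0.6],[2.2,0,0,0,0,0,-1],[0,0,0,0,0,0,-1],[0,0,1.0,0,0,0,-1],[0,0,0.8,0,0,0,-1],[0,0,0,0,0,0,-1]],
])

```text
time: 32.75
eef_pos: [0.6222, 0.2272, 0.0331]
tcp_rot: [0.959, 0.284, -0.002, -0.0]
contact_force: [0.1, -0.2, 0.1]
opening: 0.004
finger_force: 0.0
```

Request:
send_rows([
  [[0,0,0,0,0,0,-1],[0,0,0,0,0,0,-1]],
])

```text
time: 33.0
eef_pos: [0.6242, 0.2277, 0.0356]
tcp_rot: [0.959, 0.284, 0.0, 0.0]
contact_force: [-0.2, -0.3, 0.0]
opening: -0.0
finger_force: 0.0
```

Request:
send_rows([
  [[0,0,0.3,0,0,0,-1],[0,0,0.3,0,0,0,-1],[0,0,0.2,0,0,0,-1],[0,0,0,0,0,0,-1],[0,0,0,0,0,0,-1]],
])

```text
time: 33.62
eef_pos: [0.6239, 0.2277, 0.0287]
tcp_rot: [0.959, 0.284, -0.0, 0.0]
contact_force: [-3.7, -1.3, 7.0]
opening: 0.001
finger_force: 3.3
```

Request:
send_rows([
  [[0,0,0.3,0,0,0,-1],[0,0,0,0,0,0,-1],[0,0,0,0,0,0,-1]],
])

```text
time: 34.0
eef_pos: [0.6239, 0.2276, 0.0284]
tcp_rot: [0.959, 0.284, -0.001, 0.0]
contact_force: [-9.0, -1.8, 17.3]
opening: -0.0
finger_force: 8.7
```

Request:
send_rows([
  [[0,0,0.3,0,0,0,-1],[0,0,0,0,0,0,-1],[0,0,0,0,0,0,-1]],
])

```text
time: 34.38
eef_pos: [0.6239, 0.2276, 0.0282]
tcp_rot: [0.959, 0.284, -0.002, 0.0]
contact_force: [-14.7, -4.4, 27.9]
opening: -0.0
finger_force: 14.2
```

Request:
send_rows([
  [[0,0,-1.1,0,0,0,-1],[0,0,-3,0,0,0,-1],[0,0,-6,0,0,0,-1],[0,0,-6,0,0,0,0],[0,0,-6,0,0,0,0],[0,0,0,0,0,0,0]],
])

```text
time: 35.12
eef_pos: [0.6273, 0.2285, 0.2503]
tcp_rot: [0.959, 0.284, 0.007, 0.001]
contact_force: [0.5, 0.5, 0.2]
opening: 0.502
finger_force: 0.0
```

```bash
python3 -c "
from h import *
to(.5191,.1692,.2686,29.9)"
```

```text
shift [-12.28  -0.91  -2.  ] n 1.9952266685441418 yaw 33.0 rz 0.0541 t 35.125 q [0.2  0.23 1.56 0.   1.33 1.19]
```

Request:
send_rows([
  [[-6.1,-0.45,-0.6,0,0,0,0],[-6.1,-0.45,-0.6,0,0,0,0],[0,0,0,0,0,0.054,0],[0,0,0,0,0,0,0],[0,0,0,0,0,0,0]],
])

```text
time: 35.75
eef_pos: [0.5169, 0.1689, 0.2535]
tcp_rot: [0.966, 0.258, -0.0, -0.0]
contact_force: [1.2, 0.1, 1.1]
opening: 0.499
finger_force: 0.0
```

Run:
```python
from h import *
to(.5191,.1692,.2686,29.9)
c=snap('wrist','w8.png');a=load('w1')
u=c['img'].astype(int).sum(2);v=a['img'].astype(int).sum(2)
# projected old estimates in both; then local ncc shift of each chisel between w1 and w8
for n,A,B in(('claw',(.4309,.1414,.007),(.5256,.0083,.007)),('pt',(.3695,.1372,.009),(.4771,-.0142,.009))):
    for P in(A,B):
        p=np.array(w2px(a,P)).astype(int);q=np.array(w2px(c,P))
        t=a['img'][p[1]-9:p[1]+10,p[0]-12:p[0]+13];s=c['img'][p[1]-35:p[1]+36,p[0]-50:p[0]+51]
        r=cv2.matchTemplate(s,t,cv2.TM_CCOEFF_NORMED);_,m,_,l=cv2.minMaxLoc(r)
        f=np.array([p[0]-50+l[0]+12,p[1]-35+l[1]+9]);print(n,p,'pred in w8',q.round(1),'found',f,m)
i=c['img'][150:300,200:380,::-1]
cv2.imwrite('pics/w8b.png',cv2.convertScaleAbs(cv2.resize(i,None,fx=4,fy=4,interpolation=cv2.INTER_CUBIC),alpha=1.2,beta=0))
```

```text
shift [ 0.21  0.08 -1.51] n 0.24468181727674854 yaw 29.94 rz 0.0008 t 35.75 q [ 0.13 -0.04  1.85  0.    1.33  1.18]
claw [240 222] pred in w8 [240.6 225.3] found [240 225] 0.9837251305580139
claw [360 211] pred in w8 [364.4 214.1] found [364 213] 0.9589911103248596
pt [221 259] pred in w8 [221.4 263.5] found [221 263] 0.9804385900497437
pt [353 248] pred in w8 [357.6 251.7] found [356 251] 0.9707435369491577
```

```bash
python3 -c "
from h import *
to(.4754,.079,.10,125.4)"
```

```text
shift [-8.09  5.72 15.37] n 2.925532506547922 yaw 29.94 rz -1.6661 t 35.8 q [ 0.13 -0.04  1.85  0.    1.33  1.18]
```

Request:
send_rows([
  [[-2.7,1.9,5,0,0,0,-0.2],[-2.7,1.9,5,0,0,0,-0.2],[-2.7,1.9,5.3,0,0,0,-0.2],[0,0,0,0,0,-0.185,-0.2],[0,0,0,0,0,-0.185,-0.2],[0,0,0,0,0,-0.185,-0.2],[0,0,0,0,0,-0.185,-0.2],[0,0,0,0,0,-0.185,-0.2],[0,0,0,0,0,-0.185,-0.2],[0,0,0,0,0,-0.185,-0.2]],
])

```text
time: 37.05
eef_pos: [0.4754, 0.0792, 0.1009]
tcp_rot: [0.612, 0.791, -0.0, -0.0]
contact_force: [-0.1, 0.5, 0.4]
opening: 0.399
finger_force: 0.0
```

Request:
send_rows([
  [[0,0,0,0,0,-0.185,-0.2],[0,0,0,0,0,-0.186,-0.2],[0,0,0,0,0,0,-0.2],[0,0,0,0,0,0,-0.2]],
])

```text
time: 37.55
eef_pos: [0.4751, 0.0791, 0.101]
tcp_rot: [0.46, 0.888, -0.0, -0.0]
contact_force: [0.3, -0.0, 0.5]
opening: 0.403
finger_force: 0.0
```

Run:
```python
from h import *
to(.4754,.079,-.01,125.4)
c=snap('wrist','w9.png')
for P in((.4309,.1414,.007),(.5256,.0083,.007),(.4754,.079,.007),(.3695,.1372,.009),(.4771,-.0142,.009)): print(np.array(w2px(c,P)).round(0))
# claw: horizontal cross-section profile of darkness along expected axis rows
for r in range(60,260,20):
    g=cv2.cvtColor(c['img'],cv2.COLOR_RGB2GRAY)[r,226:296]; print(r,g[::2])
```

```text
shift [-0.03  0.02 11.1 ] n 1.7760240607603393 yaw 125.22 rz -0.0031 t 37.55 q [-0.05 -0.03  2.13  0.    1.04 -0.66]
[255.  94.]
[256. 287.]
[255. 193.]
[181.  47.]
[196. 278.]
60 [180 185 185 190 196 195 195 195 196 195 199 198 198 197 198 200 201 201
 200 200 200 200 199 197 196 194 197 201 199 200 201 201 199 201 201]
80 [ 98  98 100  98 100  97  99  99  99  98 100  98 107 173 197 201 197 197
 196 196 198 198 197 197 198 198 201 201 201 201 201 200 201 201 199]
100 [ 95  97  98  99  99  99  97  97  96  76  62  66  85  96  95  95  77  61
  63  85  98  97  97 106 163 193 201 199 199 199 198 196 198 197 196]
120 [ 95  99  97  95  98  99  98  97  97  87  63  62  70  82  83  83  68  63
  73 101  93  97  95  94  95  95  96  98  97  96  95  93  97  95  99]
140 [100  97  93  92  97  98  97  97  97  83  48  50  65  77  79  76  70  56
  57  90  94  94  95  93  93  96  98  95  94  92  93  94  98  97 159]
160 [95 96 93 92 97 95 96 93 92 94 64 56 59 70 72 74 66 59 61 90 95 94 93 95
 91 88 93 95 93 92 93 94 94 97 95]
180 [ 96  97  98  98  98  99  98  98  98  97  74  56  53  63  64  66  57  51
  52  84  95  96  94  95  92  95  96  96  96 100  99 100 100 100 103]
200 [ 94  95  96  97  96  98 100  99  96  96  84  42  40  51  54  52  52  40
  76 190 199 198 196 198 194 196 193 191 193 195 196 199 200 199 200]
220 [ 94  98 158 193 194 192 193 192 194 194 160 104  98 137 148 153 134  98
 108 185 194 194 194 191 191 185 185 187 187 191 193 195 195 193 195]
240 [164 161 159 157 155 156 157 158 161 160 140 100 103 125 153 157 139 121
 120 157 164 163 158 156 157 165 165 161 158 175 169 173 166 170 169]
```

Request:
send_rows([
  [[0,0,4,0,0,0,-0.2],[0,0,4,0,0,0,-0.2],[0,0,2.5,0,0,0,-0.2],[0,0,1.2,0,0,0,-0.2],[0,0,0.3,0,0,0,-0.2],[0,0,0,0,0,0,-0.2],[0,0,0,0,0,0,-0.2]],
])

```text
time: 38.48
eef_pos: [0.4759, 0.079, -0.0177]
tcp_rot: [0.459, 0.888, 0.001, 0.001]
contact_force: [0.0, 0.2, 0.5]
opening: 0.399
finger_force: 0.0
```

Request:
send_rows([
  [[0,0,0.15,0,0,0,-1],[0,0,0,0,0,0,-1],[0,0,0,0,0,0,-1],[0,0,0,0,0,0,-1],[0,0,0,0,0,0,-1]],
])

```text
time: 39.1
eef_pos: [0.4756, 0.0789, -0.0191]
tcp_rot: [0.459, 0.889, 0.0, 0.001]
contact_force: [-2.2, -0.4, 4.7]
opening: 0.184
finger_force: 58.5
```

Request:
send_rows([
  [[0,0,-1,0,0,0,-1],[0,0,-4,0,0,0,-1],[0,0,-5,0,0,0,-1],[0,0,-2,0,0,0,-1],[0,0,0,0,0,0,-1]],
])

```text
time: 39.72
eef_pos: [0.476, 0.079, 0.1016]
tcp_rot: [0.459, 0.888, 0.001, 0.002]
contact_force: [-1.3, -0.1, -2.3]
opening: 0.181
finger_force: 59.1
```

```bash
python3 -c "
from h import *
to(.617,.1669,.10,123.1)"
```

```text
shift [-0.99 16.58  0.22] n 2.6585536064050164 yaw 125.35 rz 0.0393 t 39.725 q [-0.05 -0.03  2.13  0.    1.04 -0.66]
```

Request:
send_rows([
  [[-0.33,5.5,0,0,0,0,-1],[-0.33,5.5,0,0,0,0,-1],[-0.33,5.58,0,0,0,0.039,-1],[0,0,2,0,0,0,-1],[0,0,2,0,0,0,-1],[0,0,0,0,0,0,-1],[0,0,0,0,0,0,-1]],
])

```text
time: 40.6
eef_pos: [0.6149, 0.1663, 0.0593]
tcp_rot: [0.477, 0.879, -0.0, -0.0]
contact_force: [0.3, 0.5, -2.8]
opening: 0.184
finger_force: 59.5
```

```bash
python3 -c "
from h import *
to(.617,.1669,.036,123.1)"
```

```text
shift [-0.06  0.21  2.33] n 0.37453989001721427 yaw 123.08 rz -0.0003 t 40.6 q [ 0.11  0.36  1.77  0.    1.01 -0.47]
```

Request:
send_rows([
  [[0,0.2,1.2,0,0,0,-1],[0,0,0.6,0,0,0,-1],[0,0,0.2,0,0,0,-1],[0,0,0,0,0,0,-1],[0,0,0,0,0,0,-1]],
])

```text
time: 41.22
eef_pos: [0.6177, 0.168, 0.04]
tcp_rot: [0.476, 0.879, 0.0, 0.0]
contact_force: [0.3, 0.1, -2.3]
opening: 0.177
finger_force: 59.4
```

Request:
send_rows([
  [[0,0,0.2,0,0,0,-1],[0,0,0,0,0,0,-1],[0,0,0,0,0,0,-1]],
])

```text
time: 41.6
eef_pos: [0.6174, 0.168, 0.0376]
tcp_rot: [0.476, 0.879, -0.0, 0.0]
contact_force: [-0.4, 0.2, -2.1]
opening: 0.18
finger_force: 59.5
```

Request:
send_rows([
  [[0,0,0.2,0,0,0,-1],[0,0,0,0,0,0,-1],[0,0,0,0,0,0,-1]],
])

```text
time: 41.98
eef_pos: [0.6174, 0.168, 0.0356]
tcp_rot: [0.476, 0.879, -0.0, -0.0]
contact_force: [0.2, -0.7, -2.3]
opening: 0.178
finger_force: 59.5
```

Request:
send_rows([
  [[0,0,0.2,0,0,0,-1],[0,0,0,0,0,0,-1],[0,0,0,0,0,0,-1]],
])

```text
time: 42.35
eef_pos: [0.6178, 0.168, 0.034]
tcp_rot: [0.476, 0.879, 0.0, 0.0]
contact_force: [-0.4, 0.1, -0.6]
opening: 0.185
finger_force: 59.6
```

Request:
send_rows([
  [[0,0,0.2,0,0,0,-1],[0,0,0,0,0,0,-1],[0,0,0,0,0,0,-1]],
])

```text
time: 42.72
eef_pos: [0.6179, 0.1679, 0.0334]
tcp_rot: [0.476, 0.879, -0.0, 0.0]
contact_force: [-2.9, -1.1, 5.9]
opening: 0.181
finger_force: 60.5
```

Request:
send_rows([
  [[0,0,0.2,0,0,0,-1],[0,0,0,0,0,0,-1],[0,0,0,0,0,0,-1]],
])

```text
time: 43.1
eef_pos: [0.6179, 0.1678, 0.0331]
tcp_rot: [0.476, 0.879, -0.0, 0.0]
contact_force: [-7.0, -2.1, 11.6]
opening: 0.177
finger_force: 61.4
```

Request:
send_rows([
  [[0,0,-0.25,0,0,0,-1],[0,0,0,0,0,0,-0.35],[0,0,0,0,0,0,-0.3],[0,0,-1,0,0,0,-0.3],[0,0,-3,0,0,0,-0.3],[0,0,-6,0,0,0,-0.3],[0,0,0,0,0,0,-0.3]],
])

```text
time: 43.98
eef_pos: [0.6221, 0.1686, 0.14]
tcp_rot: [0.476, 0.879, 0.004, 0.006]
contact_force: [-0.2, 0.2, 0.7]
opening: 0.352
finger_force: 0.0
```

```bash
python3 -c "
from h import *
to(.4233-.0075,.0615+.0105,.10,125.4)"
```

```text
shift [  3.21 -22.6    3.7 ] n 3.6998096814686745 yaw 123.12 rz -0.0397 t 43.975 q [ 0.11  0.27  1.72  0.    1.14 -0.47]
```

```bash
python3 -c "
from h import *
to(.421,.0647,.06,125.4)"
```

```text
shift [  2.34 -22.61   7.71] n 3.8405552544821933 yaw 123.12 rz -0.0397 t 43.975 q [ 0.11  0.27  1.72  0.    1.14 -0.47]
```

Request:
send_rows([
  [[0.6,-5.65,0,0,0,0,-0.2],[0.6,-5.65,0,0,0,0,-0.2],[0.6,-5.65,0,0,0,0,-0.2],[0.54,-5.66,0,0,0,0,-0.2],[0,0,4,0,0,-0.039,-0.2],[0,0,0,0,0,0,-0.2],[0,0,0,0,0,0,-0.2]],
])

```text
time: 44.85
eef_pos: [0.416, 0.0641, 0.0927]
tcp_rot: [0.459, 0.888, 0.0, 0.0]
contact_force: [0.0, -0.1, -0.0]
opening: 0.401
finger_force: 0.0
```

Run:
```python
from h import *
to(.421,.0647,-.019,125.4)
c=snap('wrist','w10.png')
for P in((.421,.0647,.009),(.3695,.1372,.009),(.4771,-.0142,.009)): print(np.array(w2px(c,P)).round(0))
for r in range(80,260,20):
    g=cv2.cvtColor(c['img'],cv2.COLOR_RGB2GRAY)[r,226:296]; print(r,g[::2])
```

```text
shift [-0.25  0.44 11.17] n 1.7883797582345047 yaw 125.34 rz -0.0011 t 44.85 q [-0.09 -0.17  2.27  0.    1.03 -0.71]
[261. 199.]
[261.  79.]
[261. 306.]
80 [ 98  98  99  96 100  98 101  98 100 101 100  84  53  77  95 132 139 148
 153 155 124 116 116 164 201 201 200 200 199 196 191 187 187 188 186]
100 [ 96  95  96  94  92  94  98 100  97  96  92  55  48  49  51  61  64  62
  66  63  52  49  48  65 121 196 201 200 200 200 198 196 192 190 188]
120 [ 95  92  89  92  90  89  95  96  95  96  91  55  47  49  50  60  62  62
  60  60  51  48  48  72  98  97  95  96  93  96  95  91  91  91 111]
140 [ 95  93  95  94  95  99  95  96  92  94  94  71  56  56  63  76  79  78
  79  75  63  62  62  93  98  97  97 120 173 138  97  93  93  97  98]
160 [ 97  95  98  97  97  98  96  98  99  97  92  67  55  56  61  75  78  77
  75  71  56  57  64  95 100  98 100  99 100  99  94 130 162 146 155]
180 [ 97  95  96  96  98  98  97  98 101 101 101  83  43  45  46  61  59  58
  62  59  56  53  72  96  97  97  96  99  96  97 100  95  98  97  98]
200 [ 99  98  98  98  97  96  96  96  98  96  94  70  53  48  54  65  68  71
  74  71  63  61 140 195 200 199 200 200 200 200 199 199 199 198 199]
220 [134 191 197 198 186 182 190 197 197 195 186 117  73  71  85 136 146 150
 156 125 113 121 183 201 200 201 203 201 201 201 203 202 201 202 202]
240 [163 165 166 164 158 156 163 159 161 161 160 126  79  87  99 146 155 160
 153 111 108 117 159 165 165 162 160 157 156 166 187 189 170 165 164]
```

Request:
send_rows([
  [[-0.25,0.2,0,0,0,0,-0.2],[0,0,4,0,0,0,-0.2],[0,0,3.5,0,0,0,-0.2],[0,0,2,0,0,0,-0.2],[0,0,1,0,0,0,-0.2],[0,0,0,0,0,0,-0.2],[0,0,0,0,0,0,-0.2]],
], force=80)

```text
time: 45.78
eef_pos: [0.4196, 0.0631, -0.0119]
tcp_rot: [0.459, 0.888, 0.0, 0.001]
contact_force: [0.1, 0.2, -0.5]
opening: 0.399
finger_force: 0.0
```

```bash
python3 -c "
from h import *
to(.420,.064,-.019,125.4)"
```

```text
shift [0.05 0.08 0.71] n 0.11525619053793612 yaw 125.36 rz -0.0007 t 45.775 q [-0.09  0.05  2.31  0.    0.78 -0.71]
```

Request:
send_rows([
  [[0,0.05,0.5,0,0,0,-0.2],[0,0,0,0,0,0,-0.6],[0,0,0,0,0,0,-1],[0,0,0,0,0,0,-1],[0,0,0,0,0,0,-1],[0,0,0,0,0,0,-1]],
])

```text
time: 46.52
eef_pos: [0.4192, 0.0635, -0.0173]
tcp_rot: [0.459, 0.888, 0.0, 0.0]
contact_force: [-0.8, 1.6, 5.5]
opening: 0.158
finger_force: 78.5
```

Request:
send_rows([
  [[0,0,-1,0,0,0,-1],[0,0,-4,0,0,0,-1],[0,0,-5,0,0,0,-1],[0,0,-2,0,0,0,-1],[0,0,0,0,0,0,-1]],
])

```text
time: 47.15
eef_pos: [0.4197, 0.0633, 0.1035]
tcp_rot: [0.459, 0.888, 0.001, 0.002]
contact_force: [0.3, -0.1, -3.5]
opening: 0.155
finger_force: 78.8
```

```bash
python3 -c "
from h import *
to(.5862-.002,.1408+.003,.10,123.1)
c=snap('wrist','w11.png');g=cv2.cvtColor(c['img'],cv2.COLOR_RGB2GRAY)
"
```

```text
shift [-2.95 18.08  0.41] n 2.931747629636595 yaw 125.36 rz 0.0395 t 47.15 q [-0.09 -0.18  2.26 -0.    1.06 -0.71]
```

Request:
send_rows([
  [[-0.73,4.5,0,0,0,0,-1],[-0.73,4.5,0,0,0,0,-1],[-0.73,4.5,0,0,0,0,-1],[-0.73,4.6,0,0,0,0.039,-1],[0,0,2,0,0,0,-1],[0,0,1.5,0,0,0,-1],[0,0,0,0,0,0,-1],[0,0,0,0,0,0,-1]],
])

```text
time: 48.2
eef_pos: [0.5825, 0.144, 0.0669]
tcp_rot: [0.476, 0.879, -0.0, -0.0]
contact_force: [1.0, -0.7, -2.0]
opening: 0.157
finger_force: 79.2
```

```bash
python3 -c "
from h import *
to(.584,.1442,.04,123.1)
c=snap('wrist','w12.png')
cv2.imwrite('pics/w12b.png',cv2.convertScaleAbs(cv2.resize(cv2.imread('pics/w12.png'),(800,600)),alpha=1.3,beta=20))
"
```

```text
shift [-0.06  0.14  2.69] n 0.43080841225402516 yaw 123.1 rz -0.0 t 48.2 q [ 0.07  0.27  1.86 -0.    1.   -0.5 ]
```

View pics/w12b.png

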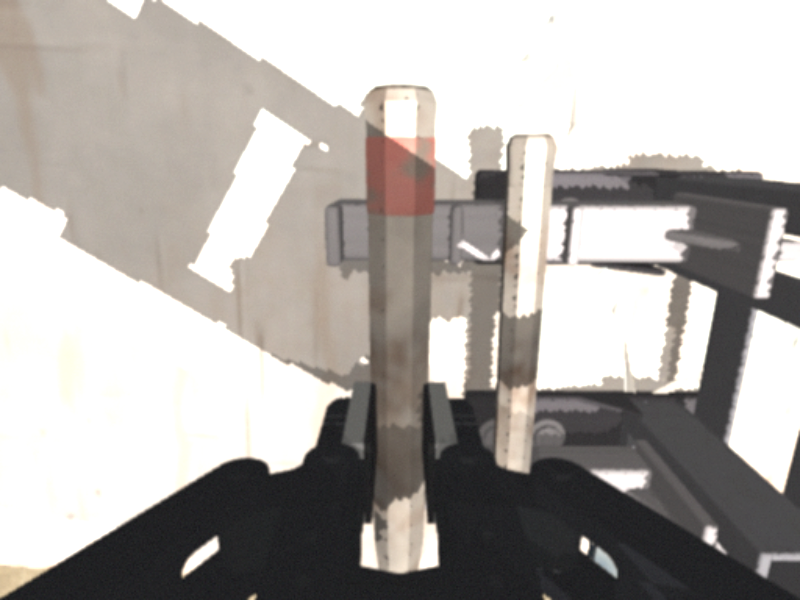

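Request:
send_rows([
  [[0,0,1.5,0,0,0,-1],[0,0,0.7,0,0,0,-1],[0,0,0,0,0,0,-1],[0,0,0.2,0,0,0,-1],[0,0,0,0,0,0,-1],[0,0,0,0,0,0,-1]],
])

```text
time: 49.0
eef_pos: [0.5835, 0.1444, 0.0434]
tcp_rot: [0.476, 0.879, 0.0, 0.0]
contact_force: [0.1, 0.3, -2.2]
opening: 0.157
finger_force: 79.2
```

Request:
send_rows([
  [[0,0,0.2,0,0,0,-1],[0,0,0,0,0,0,-1],[0,0,0,0,0,0,-1]],
])

```text
time: 49.38
eef_pos: [0.5833, 0.1444, 0.0411]
tcp_rot: [0.476, 0.879, -0.0, -0.0]
contact_force: [0.0, -0.6, -3.5]
opening: 0.156
finger_force: 79.2
```

Request:
send_rows([
  [[0,0,0.2,0,0,0,-1],[0,0,0,0,0,0,-1],[0,0,0,0,0,0,-1]],
])

```text
time: 49.75
eef_pos: [0.5833, 0.1443, 0.0391]
tcp_rot: [0.476, 0.879, -0.0, -0.0]
contact_force: [-0.2, 0.4, -3.1]
opening: 0.156
finger_force: 79.2
```

Request:
send_rows([
  [[0,0,0.2,0,0,0,-1],[0,0,0,0,0,0,-1],[0,0,0,0,0,0,-1]],
])

```text
time: 50.12
eef_pos: [0.5833, 0.1444, 0.0371]
tcp_rot: [0.476, 0.879, 0.0, -0.0]
contact_force: [0.0, -0.1, -3.7]
opening: 0.16
finger_force: 79.2
```

Request:
send_rows([
  [[0,0,0.2,0,0,0,-1],[0,0,0,0,0,0,-1],[0,0,0,0,0,0,-1]],
])

```text
time: 50.5
eef_pos: [0.5836, 0.1444, 0.0355]
tcp_rot: [0.476, 0.879, 0.0, 0.0]
contact_force: [0.8, -0.5, -0.8]
opening: 0.16
finger_force: 79.5
```

Request:
send_rows([
  [[0,0,0.2,0,0,0,-1],[0,0,0,0,0,0,-1],[0,0,0,0,0,0,-1]],
])

```text
time: 50.88
eef_pos: [0.5837, 0.1442, 0.0347]
tcp_rot: [0.476, 0.879, -0.0, 0.0]
contact_force: [-3.1, -0.1, 6.4]
opening: 0.156
finger_force: 80.3
```

Request:
send_rows([
  [[0,0,-0.15,0,0,0,-0.8],[0,0,0,0,0,0,-0.52],[0,0,0,0,0,0,-0.52],[0,0,-0.5,0,0,0,-0.52],[0,0,-1,0,0,0,-0.52],[0,0,-3,0,0,0,-0.5],[0,0,-6,0,0,0,-0.3],[0,0,-4,0,0,0,-0.3],[0,0,0,0,0,0,-0.3]],
])

```text
time: 52.0
eef_pos: [0.5864, 0.1447, 0.1859]
tcp_rot: [0.476, 0.879, 0.003, 0.005]
contact_force: [0.1, -0.2, -0.4]
opening: 0.353
finger_force: 0.0
```

Run:
```python
from h import *
to(.48,.30,.20,28)
c=snap('top','top1.png')
i=cv2.convertScaleAbs(cv2.imread('pics/top1.png'),alpha=1.6,beta=20)
a=cv2.resize(i[195:325,130:260],None,fx=4.6,fy=4.6,interpolation=cv2.INTER_CUBIC)
# compare tote location with top0: template match of the rim corners
o=load('top0')['img'];n=c['img']
for nm,(x,y) in dict(tl=(135,236),bl=(173,322),br=(247,285),barL=(150,280)).items():
    t=o[y-8:y+9,x-8:x+9];s=n[y-24:y+25,x-24:x+25];r=cv2.matchTemplate(s,t,cv2.TM_CCOEFF_NORMED);_,m,_,l=cv2.minMaxLoc(r);print(nm,np.array(l)-16,m)
```

```text
shift [18.82 -0.41 -1.51] n 3.0212407018281584 yaw 123.12 rz 1.6602 t 52.0 q [ 0.07  0.14  1.78  0.    1.2  -0.5 ]
tl [ 1 -1] 0.9576272964477539
bl [0 0] 0.9271277189254761
br [0 0] 0.9491162896156311
barL [1 0] 0.9819584488868713
```

Run:
```python
from h import *
d=load('w2');g=lambda u,v,z:px2w(d,u/1.5625,v/1.5625,z)[:2].round(4)
# rim outer corners z=.094 (tl,tr) and bar tops
print('rim',g(103,101,.094),g(532,92,.094))
L=[g(114,252,.11),g(149,430,.11)];Rr=[g(535,242,.11),g(533,424,.11)]
print(L,Rr,(L[0]+L[1])/2,(Rr[0]+Rr[1])/2,np.linalg.norm(sum(L)/2-sum(Rr)/2),np.linalg.norm(L[0]-L[1]))
im=d['img']
gr=cv2.cvtColor(im,cv2.COLOR_RGB2GRAY)
for r in(170,200,230,255): print(r,'L',gr[r,55:115:2],'R',gr[r,325:360])
to(.468,.292,.16,27.4)
```

```text
rim [0.4737 0.4888] [0.5497 0.3398]
[array([0.4243, 0.4611]), array([0.3541, 0.4244])] [array([0.5001, 0.314 ]), array([0.4303, 0.2741])] [0.3892  0.44275] [0.4652  0.29405] 0.16699607779825246 0.0792144557514599
170 L [186 183 165 135 150 151 159 163 166 145 115  74  40  41  40  35  32  73
 129 131 101  47  54  51  52  51  51  48  51  53] R [141 155 151 140 103  53  32  34  33  41  58  81 102 118 137 146 147 145
 143 142 139 134 133 130 126 121 108 121 173 222 228 227 228 228 227]
200 L [110  40  16   7  19  76 131 144 144 152 157 159 130 105  74  42  39  39
  37  40  94 129 125  58  49  53  52  49  38  53] R [147 145 127  85  43  32  33  38  49  70  89 102 116 134 140 140 140 139
 137 135 130 131 126 121 109 113 162 210 218 219 221 221 221 220 219]
230 L [155 140  57 118 148 111  98 125 157 132 142 143 145 149 150 129 107  66
  42  41  35  35  42 115 137 110  50  51  52  50] R [ 52  47  39  34  34  32  36  40  42  41  44  47  46  53  67  96 125 131
 128 125 125 119 109 116 161 208 215 214 215 214 213 214 214 215 213]
255 L [233 234 233 235 236 238 238 238 238 238 236 185 132 141 143 143 146 134
 117  78  41  42  37  37  37  86 123 121  60  51] R [106  66  37  31  37  45  62  84  98 105 116 123 124 123 122 124 126 125
 123 120 111 108 137 187 212 216 216 218 219 218 219 220 220 219 220]
shift [18.73 -1.72  2.21] n 3.030504106872338 yaw 123.12 rz 1.6706 t 52.05 q [ 0.07  0.14  1.79  0.    1.2  -0.5 ]
```

Request:
send_rows([
  [[6.2,-0.62,0,0,0,0,0.1],[6.2,-0.62,0,0,0,0,0.1],[6.2,-0.63,0,0,0,0,0.1],[0.13,0,0,0,0,0.167,0.1],[0,0,0,0,0,0.167,0.1],[0,0,0,0,0,0.167,0.1],[0,0,0,0,0,0.167,0.1],[0,0,0,0,0,0.167,0.1],[0,0,0,0,0,0.167,0.1],[0,0,0,0,0,0.167,0.1]],
])

```text
time: 53.3
eef_pos: [0.4641, 0.2905, 0.1774]
tcp_rot: [0.884, 0.468, -0.002, -0.0]
contact_force: [0.5, 0.0, -0.4]
opening: 0.548
finger_force: 0.0
```

Request:
send_rows([
  [[0,0,3,0,0,0.167,0.1],[0,0,3,0,0,0.167,0.1],[0,0,1,0,0,0.167,0.1],[0,0,0,0,0,0,0.1],[0,0,0,0,0,0,0.1]],
], force=100)

```text
time: 53.92
eef_pos: [0.4651, 0.291, 0.1094]
tcp_rot: [0.971, 0.238, -0.0, 0.0]
contact_force: [0.3, 0.6, -0.0]
opening: 0.55
finger_force: 0.0
```

Run:
```python
from h import *
to(.4666,.2914,.075,27.2)
c=snap('wrist','w13.png')
gr=cv2.cvtColor(c['img'],cv2.COLOR_RGB2GRAY)
for r in(110,150,190,220): print(r,gr[r,196:316:2])
print([np.array(w2px(c,P)).round(0) for P in((.4666,.2914,.11),(.4666+.032,.2914+.0164,.11))])
```

```text
shift [0.15 0.03 3.44] n 0.5512613865399022 yaw 27.57 rz 0.0064 t 53.925 q [0.37 0.11 1.97 0.   1.06 1.46]
110 [171 151  57  86 171 174 170 174 175 186 179 182 188 191 185 187 197 199
 193 180  57 165 177 162 164 168 170 173 169 127 201 210 208 209 206 204
 200 199 205 200 189 194 198 201 199 195 197 196 209 220 217 216 230 232
 232 231 226 215 227 233]
150 [162 161 162 157 155 158 159 159 159 162 163 163 164 161 165 118  45  47
  47  46  51 167 173 158 161 163 167 167 157  95  84 191 203 203 204 202
 204 204 204 204 200 196 198 198 199 198 195 190 188 188 192 192 196 214
 223 223 223 218 223 226]
190 [ 96 135 132  71  68  66  68  68  66  65  65  68  65  66  66  58  39  42
  38  39  45 157 161 152  87 111 136 152 150 149 150 148 145 124  94  69
  86  86  85  87  88  85  87  84  86  87  84 100 167 188 143 185 209 204
 206 207 207 204 206 207]
220 [ 65  65  67  67  64  66  63  67  62  61  63  62  63  63  65  57  41  37
  29  32  30  39  44  43  35  50  52  42  41  43  42  42  40  38  35  79
  86  84  83  83  82  83  84  85  85  84  85  82  79  86  90  88 115 118
 117 117 114 127 205 224]
[array([255., 239.]), array([256., 174.])]
```

Request:
send_rows([
  [[0.1,0,2,0,0,0,0.0],[0,0,0.8,0,0,0,0.0],[0,0,0,0,0,0,0.0],[0,0,0,0,0,0,0.0]],
])

```text
time: 54.48
eef_pos: [0.4667, 0.2917, 0.0824]
tcp_rot: [0.971, 0.237, 0.001, -0.0]
contact_force: [0.4, 0.9, -0.1]
opening: 0.501
finger_force: 0.0
```

Request:
send_rows([
  [[0,0,0.3,0,0,0,-0.2],[0,0,0,0,0,0,-0.4],[0,0,0,0,0,0,-0.4]],
])

```text
time: 54.85
eef_pos: [0.4662, 0.2915, 0.0787]
tcp_rot: [0.971, 0.237, 0.0, 0.0]
contact_force: [0.5, -0.4, 0.2]
opening: 0.301
finger_force: 0.0
```

Request:
send_rows([
  [[0,0,0.35,0,0,0,-0.4],[0,0,0,0,0,0,-0.4],[0,0,0,0,0,0,-1],[0,0,0,0,0,0,-1],[0,0,0,0,0,0,-1],[0,0,0,0,0,0,-1]],
])

```text
time: 55.6
eef_pos: [0.4664, 0.2916, 0.0754]
tcp_rot: [0.971, 0.237, 0.0, -0.0]
contact_force: [-0.2, -0.4, 0.8]
opening: 0.104
finger_force: 98.2
```

Request:
send_rows([
  [[0,0,-0.5,0,0,0,-1],[0,0,-1.5,0,0,0,-1],[0,0,-3,0,0,0,-1],[0,0,-4,0,0,0,-1],[0,0,-4,0,0,0,-1],[0,0,0,0,0,0,-1]],
])

```text
time: 56.35
eef_pos: [0.4686, 0.2924, 0.2103]
tcp_rot: [0.971, 0.237, 0.005, -0.0]
contact_force: [-0.1, -0.2, -3.2]
opening: 0.102
finger_force: 98.0
```

Run:
```python
from h import *
to(.50,-.10,.25,27.2)
s=ctrl.get_state();print(s['contact_force'],s['wrist_torque'],s['finger_force'],s['opening'])
snap('top','top2.png')
```

```text
shift [-15.26  36.27  -4.06] n 6.3297917974703966 yaw 27.45 rz 0.0043 t 56.35 q [ 0.37  0.01  1.88 -0.    1.24  1.47]
[-0.13374786 -0.23422197 -3.21596413] [-0.16996955 -0.10220743  0.01907236] 98.0473127681762 0.10184757526762443
```

Run:
```python
from h import *
to(.58,.02,.22)
```

```text
shift [-2.49 29.32 -1.26] n 4.711869783053003 yaw 27.44 rz None t 56.4 q [ 0.37  0.01  1.89 -0.    1.24  1.47]
```

Request:
send_rows([
  [[-0.28,2.5,-0.2,0,0,0,-1],[-0.28,3.3,-0.2,0,0,0,-1],[-0.28,3.5,-0.2,0,0,0,-1],[-0.28,3.5,-0.2,0,0,0,-1],[-0.28,3.5,-0.2,0,0,0,-1],[-0.28,3.5,-0.2,0,0,0,-1],[-0.28,3.5,0,0,0,0,-1],[-0.28,3.3,0,0,0,0,-1],[-0.25,2.7,0,0,0,0,-1],[0,0,0,0,0,0,-1]],
])

```text
time: 57.65
eef_pos: [0.5783, 0.0184, 0.2144]
tcp_rot: [0.972, 0.236, -0.002, -0.001]
contact_force: [1.0, -0.1, -2.2]
opening: 0.104
finger_force: 98.3
```

Request:
send_rows([
  [[0,0,0,0,0,-0.1,-1],[0,0,0,0,0,-0.16,-1],[0,0,0,0,0,-0.16,-1],[0,0,0,0,0,-0.16,-1],[0,0,0,0,0,-0.16,-1],[0,0,0,0,0,-0.16,-1],[0,0,0,0,0,-0.16,-1],[0,0,0,0,0,-0.16,-1],[0,0,0,0,0,-0.16,-1],[0,0,0,0,0,-0.16,-1]],
])

```text
time: 58.9
eef_pos: [0.5779, 0.0214, 0.2152]
tcp_rot: [0.53, 0.848, 0.0, -0.002]
contact_force: [-0.1, 0.2, -3.1]
opening: 0.103
finger_force: 98.3
```

Request:
send_rows([
  [[0,0,0,0,0,-0.16,-1],[0,0,0,0,0,-0.16,-1],[0,0,0,0,0,-0.16,-1],[0,0,0,0,0,-0.16,-1],[0,0,0,0,0,-0.16,-1],[0,0,0,0,0,-0.16,-1],[0,0,0,0,0,-0.16,-1],[0,0,0,0,0,-0.16,-1],[0,0,0,0,0,-0.16,-1],[0,0,0,0,0,-0.16,-1]],
])

```text
time: 60.15
eef_pos: [0.5774, 0.0215, 0.215]
tcp_rot: [-0.239, 0.971, 0.002, -0.002]
contact_force: [-0.5, 0.3, -2.2]
opening: 0.102
finger_force: 98.3
```

Run:
```python
from h import *
to(.3876,.4456,.20,207.45)
c=snap('top','top3.png')
i=cv2.convertScaleAbs(cv2.imread('pics/top3.png'),alpha=1.6,beta=20)
a=cv2.resize(i[120:330,120:390],None,fx=2.8,fy=2.8,interpolation=cv2.INTER_CUBIC)
cv2.imwrite('pics/top3b.png',a)
```

```text
shift [-2.89 46.37  1.68] n 7.438157625465153 yaw -152.32 rz -6.2792 t 60.15 q [-0.14  0.07  1.81  0.    1.27 -2.19]
```

View pics/top3b.png

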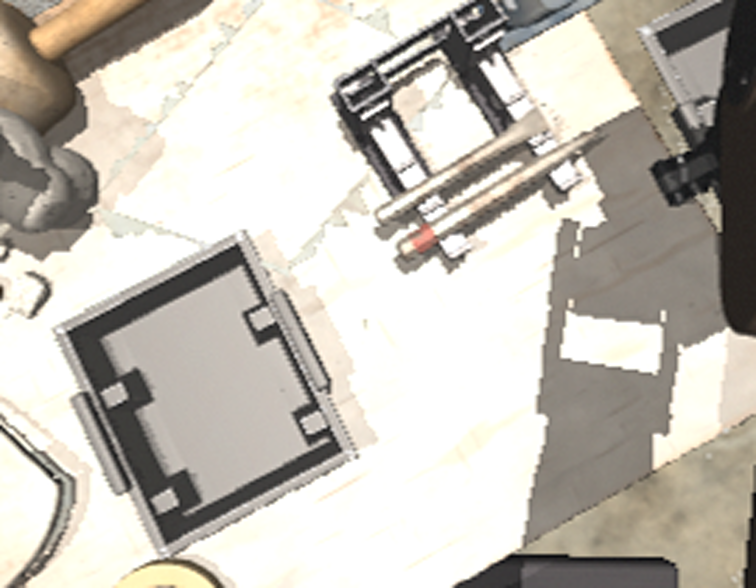

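Run:
```python
from h import *
c=load('top3');o=load('top0')
T=lambda u,v,z:px2w(c,120+u/2.8,120+v/2.8,z)[:2]
r=[T(*p,.052) for p in((58,330),(243,235),(355,452),(168,552))];print(np.mean(r,0),[x.round(4) for x in r])
e=lambda a,b:np.degrees(np.arctan2(*(a-b)[::-1]));print('ax',e(r[1],r[2]),e(r[0],r[3]),e(r[0],r[1])-90,e(r[3],r[2])-90)
b=[T(300,342,.068),T(103,443,.068)];print(b,np.mean(b,0),np.linalg.norm(b[0]-b[1]),e(b[1],b[0])-90)
C=np.array([.4270,.3686])
# scene camera: has the lower tote shifted since start? cross-check with top0/top1: rim of lower vs stacked can't be compared
```

```text
[0.42248341 0.37020467] [array([0.467 , 0.4897]), array([0.5454, 0.3456]), array([0.3779, 0.2517]), array([0.2996, 0.3937])]
ax 29.261225312185243 29.841196005952277 28.544003815179636 28.87026234077608
[array([0.46140811, 0.29565035]), array([0.38166986, 0.44438893])] [0.42153899 0.37001964] 0.16876419892180386 28.195607956800302
```

Request:
send_rows([
  [[-0.25,2.5,0,0,0,0,-1],[-0.25,4,0,0,0,0,-1],[-0.25,4.5,0,0,0,0,-1],[-0.25,4.5,0,0,0,0,-1],[-0.25,4.5,0,0,0,0,-1],[-0.25,4.5,0,0,0,0,-1],[-0.25,4.5,0,0,0,0,-1],[-0.25,4.5,0,0,0,0,-1],[-0.25,4.5,0,0,0,0,-1],[-0.25,4,0,0,0,0,-1]],
])

```text
time: 61.45
eef_pos: [0.4059, 0.4061, 0.2157]
tcp_rot: [-0.236, 0.972, 0.0, -0.002]
contact_force: [-0.3, -1.3, -2.3]
opening: 0.098
finger_force: 98.3
```

Request:
send_rows([
  [[-0.25,3,0,0,0,0,-1],[0,1.4,0,0,0,-0.006,-1],[0,0,0,0,0,0,-1],[0,0,0,0,0,0,-1]],
])

```text
time: 61.95
eef_pos: [0.3906, 0.4439, 0.2167]
tcp_rot: [-0.239, 0.971, -0.0, -0.0]
contact_force: [0.5, -0.2, -1.6]
opening: 0.103
finger_force: 98.3
```

Run:
```python
from h import *
to(.3866,.4463,.12,208)
s=ctrl.get_state();print(s['contact_force'],s['wrist_torque'],s['finger_force'])
c=snap('top','top4.png');o=load('top3')['img'];n=c['img']
f=lambda u,v:(int(120+u/2.8),int(120+v/2.8))
for p in((355,452),(168,552),(310,370)):
    x,y=f(*p);t=o[y-8:y+9,x-8:x+9];s=n[y-24:y+25,x-24:x+25];r=cv2.matchTemplate(s,t,cv2.TM_CCOEFF_NORMED);_,m,_,l=cv2.minMaxLoc(r);print(np.array(l)-16,m)
```

```text
shift [0.23 0.4  9.67] n 1.5497158120580776 yaw -152.38 rz -6.2898 t 61.95 q [ 0.68  0.1   1.78 -0.    1.27 -1.37]
[ 0.50748229 -0.15017204 -1.60716323] [ 0.21870689  0.12994115 -0.03735163] 98.34337247069925
[5 9] 0.7727149128913879
[-8  7] 0.42039772868156433
[ 3 -4] 0.5661221742630005
```

Request:
send_rows([
  [[0.23,0.4,0,0,0,-0.006,-1],[0,0,3,0,0,0,-1],[0,0,4,0,0,0,-1],[0,0,3,0,0,0,-1],[0,0,2,0,0,0,-1],[0,0,0,0,0,0,-1],[0,0,0,0,0,0,-1]],
])

```text
time: 62.88
eef_pos: [0.3875, 0.4479, 0.0988]
tcp_rot: [-0.242, 0.97, 0.001, 0.001]
contact_force: [-0.2, 0.1, -2.2]
opening: 0.103
finger_force: 98.4
```

Run:
```python
from h import *
to(.3866,.4463,.0554,208)
```

```text
shift [ 0.17 -0.1   4.34] n 0.6943359467930129 yaw -151.97 rz -6.2827 t 62.875 q [ 0.69  0.22  1.87 -0.    1.05 -1.37]
```

Request:
send_rows([
  [[0.15,-0.1,1,0,0,0,-1],[0,0,1,0,0,0,-1],[0,0,0.5,0,0,0,-1],[0,0,0,0,0,0,-1],[0,0,0,0,0,0,-1]],
])

```text
time: 63.5
eef_pos: [0.3858, 0.4458, 0.0723]
tcp_rot: [-0.242, 0.97, 0.0, 0.0]
contact_force: [0.9, -0.4, -2.2]
opening: 0.096
finger_force: 98.3
```

Request:
send_rows([
  [[0,0,0.4,0,0,0,-1],[0,0,0,0,0,0,-1],[0,0,0,0,0,0,-1]],
])

```text
time: 63.88
eef_pos: [0.3856, 0.4456, 0.0681]
tcp_rot: [-0.242, 0.97, -0.0, -0.0]
contact_force: [0.3, 0.2, -2.8]
opening: 0.101
finger_force: 98.3
```

Request:
send_rows([
  [[0,0,0.4,0,0,0,-1],[0,0,0,0,0,0,-1],[0,0,0,0,0,0,-1]],
])

```text
time: 64.25
eef_pos: [0.3856, 0.4456, 0.0641]
tcp_rot: [-0.242, 0.97, 0.0, -0.0]
contact_force: [-0.1, 0.5, -2.9]
opening: 0.102
finger_force: 98.3
```

Request:
send_rows([
  [[0,0,0.4,0,0,0,-1],[0,0,0,0,0,0,-1],[0,0,0,0,0,0,-1]],
])

```text
time: 64.62
eef_pos: [0.3856, 0.446, 0.0604]
tcp_rot: [-0.242, 0.97, 0.0, 0.0]
contact_force: [-1.8, 2.9, -1.9]
opening: 0.101
finger_force: 98.6
```

Request:
send_rows([
  [[0,0.1,0.2,0,0,0,-1],[0,0,0,0,0,0,-1],[0,0,0,0,0,0,-1]],
])

```text
time: 65.0
eef_pos: [0.3853, 0.4464, 0.058]
tcp_rot: [-0.242, 0.97, -0.0, 0.0]
contact_force: [-0.6, 1.4, -1.7]
opening: 0.097
finger_force: 98.5
```

Request:
send_rows([
  [[0,0,0.2,0,0,0,-1],[0,0,0,0,0,0,-1],[0,0,0,0,0,0,-1]],
])

```text
time: 65.38
eef_pos: [0.3851, 0.4466, 0.0562]
tcp_rot: [-0.242, 0.97, 0.0, 0.0]
contact_force: [-2.3, 1.3, -0.6]
opening: 0.103
finger_force: 98.6
```

Request:
send_rows([
  [[0,0,0.2,0,0,0,-1],[0,0,0,0,0,0,-1],[0,0,0,0,0,0,-1]],
])

```text
time: 65.75
eef_pos: [0.3853, 0.4468, 0.0551]
tcp_rot: [-0.242, 0.97, 0.0, 0.0]
contact_force: [-2.9, 0.5, 5.5]
opening: 0.1
finger_force: 99.4
```

Request:
send_rows([
  [[0,0,-0.15,0,0,0,-0.6],[0,0,0,0,0,0,-0.3],[0,0,0,0,0,0,-0.2],[0,0,-1,0,0,0,-0.2],[0,0,-4,0,0,0,-0.2],[0,0,-6,0,0,0,-0.2],[0,0,-4,0,0,0,-0.2],[0,0,0,0,0,0,-0.2]],
])

```text
time: 66.75
eef_pos: [0.3874, 0.4483, 0.2117]
tcp_rot: [-0.242, 0.97, 0.002, 0.005]
contact_force: [-0.6, 0.3, -0.5]
opening: 0.4
finger_force: 0.0
```

Run:
```python
from h import *
to(.60,-.05,.22,208)
```

```text
shift [  4.64 -53.98  -0.98] n 8.669470094136537 yaw -151.97 rz -6.2827 t 66.75 q [ 0.69  0.1   1.79 -0.    1.25 -1.37]
```

Request:
send_rows([
  [[0.5,-6,0,0,0,0,-0.2],[0.5,-6,0,0,0,0,-0.2],[0.5,-6,0,0,0,0,-0.2],[0.5,-6,0,0,0,0,-0.2],[0.5,-6,0,0,0,0,-0.2],[0.5,-6,0,0,0,0,-0.2],[0.5,-6,0,0,0,0,-0.2],[0.5,-6,0,0,0,0,-0.2],[0.5,-6,0,0,0,0,-0.2],[0,0,0,0,0,0,-0.2]],
])

```text
time: 68.0
eef_pos: [0.5994, -0.0551, 0.204]
tcp_rot: [-0.24, 0.971, 0.0, -0.001]
contact_force: [0.8, 0.7, -1.6]
opening: 0.402
finger_force: 0.0
```

Run:
```python
from h import *
c=snap('top','top5.png');o=load('top3');n=c['img']
# synthesize: project lower-tote features from top3 (z) raised by 22 mm; expected nested positions vs found by template
f=lambda u,v:np.array([120+u/2.8,120+v/2.8])
for nm,p,z in(('tl',(58,330),.052),('tr',(243,235),.052),('br',(355,452),.052),('bl',(168,552),.052),('barR',(300,342),.068),('barL',(103,443),.068),
  ('c1',(118,394),.052),('c2',(168,500),.052),('c3',(262,318),.052),('c4',(315,420),.052)):
    q=f(*p);X=px2w(o,*q,z);X[2]+=.022;e=np.array(w2px(c,X))
    x,y=q.astype(int);t=o['img'][y-9:y+10,x-9:x+10];X0,Y0=e.astype(int);s=n[Y0-22:Y0+23,X0-22:X0+23]
    r=cv2.matchTemplate(s,t,cv2.TM_CCOEFF_NORMED);_,m,_,l=cv2.minMaxLoc(r)
    fnd=np.array(l)+9+[X0-22,Y0-22]+(q-[x,y]);w=px2w(c,*fnd,X[2]);print(nm,'exp',e.round(1),'found',fnd.round(1),round(m,2),'mm',((w-X)[:2]*1000).round(1))
# chisels vs top3
for nm,p in(('claw',(385,212)),('pt',(410,247)),('red',(425,237))):
    x,y=f(*p).astype(int);t=o['img'][y-8:y+9,x-8:x+9];s=n[y-24:y+25,x-24:x+25];r=cv2.matchTemplate(s,t,cv2.TM_CCOEFF_NORMED);_,m,_,l=cv2.minMaxLoc(r);print(nm,np.array(l)-16,round(m,2))
```

```text
tl exp [137.5 237.6] found [139.7 238.9] 0.85 mm [-2.5 -5. ]
tr exp [205.3 202.9] found [205.8 201.9] 0.98 mm [ 2. -1.]
br exp [246.3 282.4] found [246.8 281.4] 0.97 mm [ 1.9 -1. ]
bl exp [177.7 319. ] found [179.  317.1] 0.9 mm [ 3.9 -2.5]
barR exp [226.1 242. ] found [227.1 242.1] 0.98 mm [-0.2 -2.1]
barL exp [153.9 279.1] found [152.8 274.2] 0.99 mm [9.9 2.9]
c1 exp [159.5 261.1] found [160.1 259.7] 0.94 mm [ 2.9 -1.3]
c2 exp [177.7 300. ] found [178.  298.6] 0.95 mm [ 2.8 -0.4]
c3 exp [212.2 233.2] found [212.6 232.6] 0.88 mm [ 1.5 -0.7]
c4 exp [231.6 270.6] found [232.5 270. ] 0.9 mm [ 1.3 -1.8]
claw [0 0] 1.0
pt [0 0] 1.0
red [0 0] 1.0
```

```bash
python3 -c "
from plant import ctrl
print(ctrl.sign_off())"
```

```text
the job is handed in; nothing more can be done
None
```

The job is handed in at about 68 s. Both arms are pressed home in the top slots. The claw and point chisels, the only two present, lie across both arms. The emptied tote is turned half round and nested in the lower one. The final overhead check matched this, but I have no verdict back.

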